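Nest the parts cups and scrap the ones that no longer nest

ROBOT

A 7-joint arm with a two-finger parallel gripper is mounted at the origin on a cart in front of the work surface, level with it; the furniture and walls round the work are solid. World frame = base frame: x ahead of the robot, y to its left, z up, the work surface at z = 0. Lengths are in m, angles in rad, forces in N, time in s.
With the tool pointing down it reaches from about 0.425 to 0.875 m from the base axis. Payload 4.7 kg.
Tool frame: the origin (TCP) lies between the finger pads; the fingertips stand 8 mm ahead of it and the grasp point (between the pads) lies 11 mm behind it; z points along the fingers, y is the direction in which the jaws open and shut (so a half turn about z gives the same grasp; the last joint's range is limited). The gripper opens to 87 mm and grips with 3 to 60 N. Pads are 19 mm wide; open, the fingers measure 117 mm over their backs; the gripper's body (75 mm by 190 mm) begins 51 mm behind the grasp point.
Start: joints at [1.269, 0.321, -0.07, 1.45, 0.023, 1.371, -0.057], TCP at [0.202, -0.618, 0.231] pointing down, gripper open.
Joint ranges: [-2.86, 2.86], [-0.3, 2.09], [-1.38, 1.24], [0.06, 2.45], [-1.56, 4.7], [0.09, 2.05], [-2.69, 2.69]. Speed limits (rad/s): [2.57, 2.57, 3.14, 3.14, 3.14, 3.14, 3.14].

INTERFACE

Orientations are given as a rotation vector (axis times angle).
In Python, from bench import ctrl, optics, ticket gives the robot as it stands.
- The arm moves only by the tool play_rows, never from a script. Its argument "motion" is a list of rows, each a list of 5 numbers: the closure, from 0 (fully open) to 1 (shut), then the shift along the tool's x, y, z in cm, then the turn about the tool's z in rad. In form: [[jaw, tx, ty, tz, spin], ...]. A call has 1 to 20 rows; each row shifts and turns the commanded pose from where the row before left it, along the tool's axes as they then stand; what a row does not reach is not made up. A row lasts 1/8 s, in which the tool goes at most 62.5 mm and 10.7 degrees, less where a joint would pass 70% of its speed; a pose out of reach is approached as far as the arm can. A call is refused whole if a number of a shift passes 6.25 or a number of a turn 0.188, either way. A call with a gripper value outside its range is refused whole. The fingers move at their own pace and stop on an object; "force" is the grip in N (left out, the last holds). Time passes only in rows, so rows that do not move let the fingers close. It gives the time, the measured TCP pose, the force and the opening at its end, in the units of the state.
- ctrl.get_state(): the state, without advancing time (a new reading comes with each control period).
- optics.get_image(name): name is "scene" or "top"; returns the picture (420x560x3 uint8, red, green, blue); there is no depth.
- optics.calibration(name): a dict with "K" (3x3 intrinsics, pixels), "pose" (4x4, takes a point from camera to world coordinates). Camera axes: x right, y down, z forward; pixel columns grow to the right and rows downward; lengths in m; the calibration is good to about 2 mm. A picture is of the moment at which its call begins. calibration takes no time and is no camera call.
- ticket.close_job(): hands the job in, once; it reports no verdict.
The state is a dict: "time": time; "joint_positions": joint angles; "qd": joint speeds; "joint_torque": joint torques, N m; "position": TCP position; "tool_rot": TCP orientation; "ft_force": force on the tool from outside, world axes, zero at the start; "torque": the same for the moment, N m; "grip_width": opening from 0.0 (shut) to 1.0 (fully open).
Only numpy, scipy, OpenCV 4.12 (cv2) and the standard library are available. Lean on these libraries where they do the work, as an engineer would, in place of code of your own. Each camera call takes 0.05 s, during which the arm holds its last target.

TASK

The repair is finished and the empty parts cups go back on their tray: nest all the round steel cups into one upright stack on the tray's round outline, and all the square blue tubs into one upright stack, squarely inside one another, on its square outline. The crushed cup and the straight-sided tin will not nest (one of them may be missing): open the scrap bin, put them in, then shut its sprung lid, easing it all the way down instead of letting it snap. Leave everything else on the bench where it is.

Things in the scene. Friction and masses are not known exactly. Their poses are not given: they have to be found in the camera images.
- cup_1: round steel parts cup, 64 mm tall, 0.11 kg, or absent (2 or 3 are there). Origin: centre of underside, z up. Outer diameter 37 mm at the black rubber foot, widening evenly to 65 mm at the rim, an upright band 7 mm high (grip there); mouth 57 mm inside; base 20 mm thick. Cups nest with 1.5 mm free all round, each standing 20 mm higher than the one it is in.
- cup_2: round steel parts cup, 64 mm tall, 0.11 kg, or absent (2 or 3 are there). Origin: centre of underside, z up. Outer diameter 37 mm at the black rubber foot, widening evenly to 65 mm at the rim, an upright band 7 mm high (grip there); mouth 57 mm inside; base 20 mm thick. Cups nest with 1.5 mm free all round, each standing 20 mm higher than the one it is in.
- cup_3: round steel parts cup, 64 mm tall, 0.11 kg, or absent (2 or 3 are there). Origin: centre of underside, z up. Outer diameter 37 mm at the black rubber foot, widening evenly to 65 mm at the rim, an upright band 7 mm high (grip there); mouth 57 mm inside; base 20 mm thick. Cups nest with 1.5 mm free all round, each standing 20 mm higher than the one it is in.
- tub_1: square blue plastic tub, 64 mm tall, 0.11 kg, or absent (2 or 3 are there). Origin: centre of underside, z up, x and y square to its sides. 37 mm square at the black foot, widening evenly to 65 mm square at the rim, an upright band 7 mm high (grip there); mouth 57 mm inside; base 20 mm thick. With sides parallel, tubs nest with 1.5 mm free all round, each 20 mm above the one it is in.
- tub_2: square blue plastic tub, 64 mm tall, 0.11 kg, or absent (2 or 3 are there). Origin: centre of underside, z up, x and y square to its sides. 37 mm square at the black foot, widening evenly to 65 mm square at the rim, an upright band 7 mm high (grip there); mouth 57 mm inside; base 20 mm thick. With sides parallel, tubs nest with 1.5 mm free all round, each 20 mm above the one it is in.
- tub_3: square blue plastic tub, 64 mm tall, 0.11 kg, or absent (2 or 3 are there). Origin: centre of underside, z up, x and y square to its sides. 37 mm square at the black foot, widening evenly to 65 mm square at the rim, an upright band 7 mm high (grip there); mouth 57 mm inside; base 20 mm thick. With sides parallel, tubs nest with 1.5 mm free all round, each 20 mm above the one it is in.
- crushed_cup: a steel cup like the round ones, but its mouth is crushed to an oval, so it will not nest; or absent (one or both odd pieces are there). 64 mm tall, 0.11 kg. Origin: centre of underside, z up. Foot round, 37 mm across; rim 71 mm long along its x, 39 mm wide along its y (grip across y on the top 7 mm band).
- straight_tin: a straight-sided, ribbed bright tin with a rolled-in lip, open at the top, 60 mm in diameter from foot to rim and 58 mm tall, about 0.10 kg; it will not nest with anything. Origin: centre of its underside; z up. May be absent.
- tray: grey stacking tray fixed to the bench, 110 mm along its x and 200 mm along its y, rim 12 mm high and 3 mm thick, floor 3 mm above the bench, a 12 mm high divider across the middle making two bays. Origin: centre of its underside.
- tray_round (a point): centre of the yellow round outline on the floor of the tray's +y bay: the place of the round stack. Axes as the tray's; z = 0 here is the tray's floor.
- tray_square (a point): centre of the yellow square outline (sides along the tray's x and y) on the floor of the tray's -y bay: the place of the square stack. Axes as the tray's.
- scrap_bin: grey steel scrap bin fixed to the bench, 150 mm along its x, 200 mm along its y, 120 mm high, walls 3 mm, open at the top under a yellow lid. Its front faces its own -x; the lid is hinged along the rear (+x) top edge. Origin: centre of its underside.
- scrap_bin_in (a point): centre of the scrap bin's inner floor; axes as the bin's. The inside is 144 mm (x) by 194 mm (y) by 117 mm deep.
- scrap_lid (a joint): angle of the bin's lid, rad: 0 shut (so at the start), 1.6 fully open (upright); turns about the bin's y at the hinge. An over-centre spring stay on its side, with the lid's weight, pulls it shut hard below about 0.95 rad and holds it open above that. It takes about 3 N at the knob from either end, plus the friction of the pinch.
- scrap_lid_knob (a point): centre of the lid's black knob, a drum 24 mm in diameter and 22 mm wide along the bin's y, on the lid's front edge, 181 mm from the hinge: shut, it is 28 mm in front of the bin's front wall, 123 mm up; open, right above the hinge, 300 mm up. Pinched on its flat ends (fingers closing along the bin's y) it turns between the fingers as the lid swings.
- scrap_lid_hinge (a point): point on the lid's hinge axis, middle of the bin's rear top edge; the axis runs along the bin's y.
- piston_1: bystander, to be left where it is: alloy piston, 60 mm across and 54 mm tall. Origin: centre of its underside.
- bearing_1: bystander, to be left where it is: ball bearing lying flat, 47 mm across, 14 mm thick. Origin: centre of its underside.
- carton: bystander, to be left where it is: small blue carton 55x85x35 mm. Origin: centre of its underside.
- screwdriver: bystander, to be left where it is: screwdriver 215 mm long with a clear amber handle, lying along its y. Origin: centre of its underside.
- brake_pad: bystander, to be left where it is: brake pad 42x84x12 mm. Origin: centre of its underside.

How it is judged:
By the outcome, as a careful person would: the job done as asked, in the order asked, and still so for the second after the job is handed in, with the robot touching nothing.
Of cup_1, cup_2, cup_3 only 2 to 3 are there at a start; the rules pass over those that are not, and their reading is None.
Of tub_1, tub_2, tub_3 only 2 to 3 are there at a start; the rules pass over those that are not, and their reading is None.
Of crushed_cup, straight_tin only 1 to 2 are there at a start; the rules pass over those that are not, and their reading is None.
At some moment in a run one of crushed_cup, straight_tin may be knocked a few centimetres aside while the robot is not near it.
It also fails if it takes over 210 s, if anything falls off the work surface, if the arm or the gripper's body presses on something with over 40 N, if the wrist force passes 120 N, or if a joint passes its speed limit or range.

## Working session

There is one attempt and no reset: what is moved stays moved. The work goes in short steps, Python scripts to look and compute and a tool call to move; the robot and the scene stay as the last step left them, time stands still between calls to the robot, and variables do not carry over. Pictures are saved under pics/ and viewed, and the job is handed in when it is done.

Besides the shell and the picture viewer there is one more tool, called after "Emit:" as name([rows], argument=value, ...), one row to a line, values as JSON. play_rows: Moves the arm, as the interface text tells. Its arguments: {"type":"object","properties":{"motion":{"type":"array"},"force":{"type":"number"}},"required":["motion"]}

```bash
ls; mkdir -p pics; python3 - <<'E'
from bench import ctrl, optics, ticket
import cv2,json,numpy as np
s=ctrl.get_state()
print({k:np.round(v,3).tolist() for k,v in s.items()})
for n in("scene","top"):
    c=optics.calibration(n); print(n,np.round(c["K"],1).tolist(),np.round(c["pose"],3).tolist())
    cv2.imwrite(f"pics/{n}0.png",optics.get_image(n)[:,:,::-1])
E
```

```text
pics
{'time': 0.0, 'joint_positions': [1.269, 0.322, -0.07, 1.452, 0.023, 1.371, -0.057], 'qd': [-0.001, 0.002, -0.001, 0.001, -0.0, -0.003, -0.0], 'joint_torque': [0.0, -49.129, -0.404, -31.253, -0.064, 0.044, 0.0], 'position': [0.202, -0.617, 0.229], 'tool_rot': [-3.101, -0.494, 0.001], 'ft_force': [-0.005, -0.433, 0.466], 'torque': [-0.057, -0.027, -0.016], 'grip_width': 0.999}
scene [[401.3, 0.0, 280.5], [0.0, 401.3, 209.0], [0.0, 0.0, 1.0]] [[-0.888, -0.299, 0.349, 0.112], [-0.46, 0.586, -0.667, 0.854], [-0.005, -0.753, -0.658, 0.912], [0.0, 0.0, 0.0, 1.0]]
top [[396.7, 0.0, 285.8], [0.0, 396.7, 207.6], [0.0, 0.0, 1.0]] [[0.008, -0.996, 0.087, 0.393], [-1.0, -0.009, -0.007, 0.012], [0.007, -0.087, -0.996, 1.598], [0.0, 0.0, 0.0, 1.0]]
```

View pics/scene0.png

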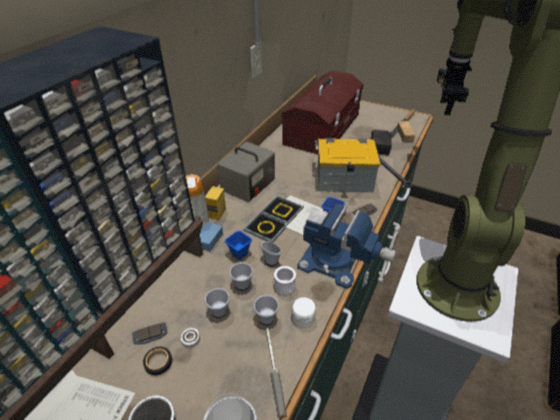

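View pics/top0.png

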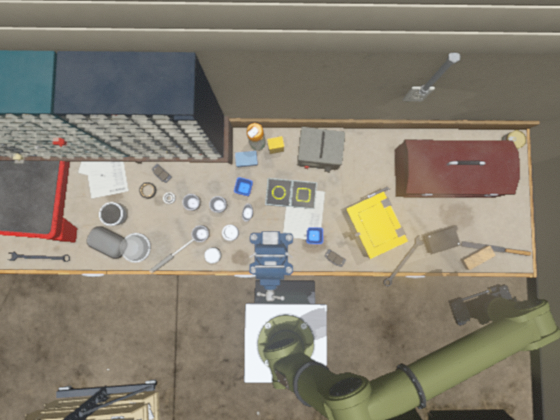

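```bash
python3 - <<'E'
import cv2
t=cv2.imread("pics/top0.png")
cv2.imwrite("pics/t_crop1.png",cv2.resize(t[140:285,140:350],None,fx=3.8,fy=3.8,interpolation=cv2.INTER_CUBIC))
cv2.imwrite("pics/t_crop2.png",cv2.resize(t[160:290,270:440],None,fx=4.5,fy=4.5,interpolation=cv2.INTER_CUBIC))
s=cv2.imread("pics/scene0.png")
cv2.imwrite("pics/s_crop1.png",cv2.resize(s[170:350,130:390],None,fx=3,fy=3,interpolation=cv2.INTER_CUBIC))
E
```

```text
(no output)
```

View pics/t_crop1.png

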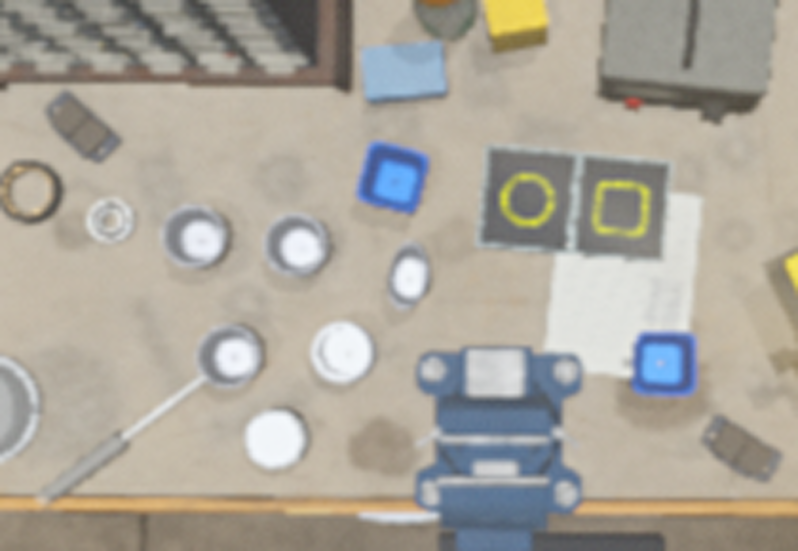

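View pics/t_crop2.png

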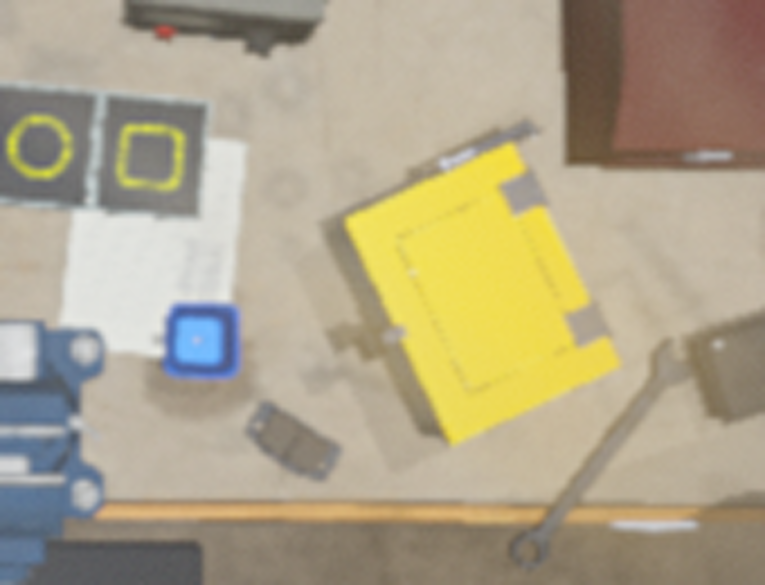

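View pics/s_crop1.png

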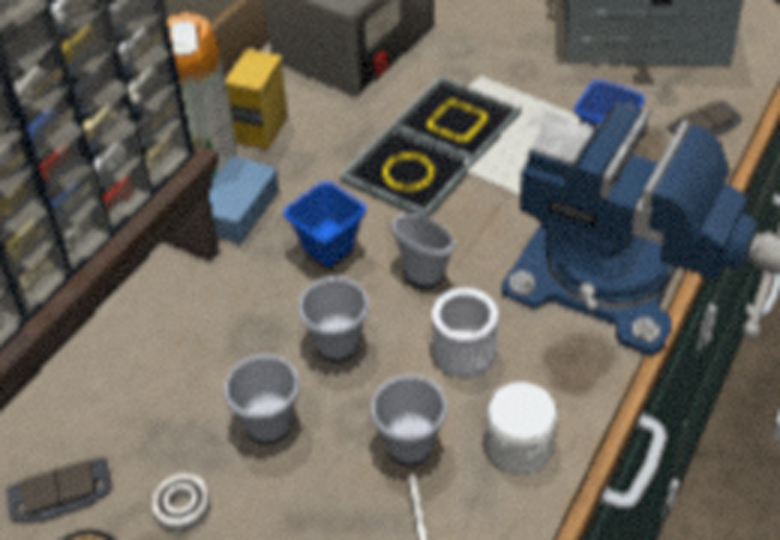

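```bash
cat > h.py <<'E'
import numpy as np, cv2
from bench import ctrl, optics
from scipy.spatial.transform import Rotation as R
def ray(name,uv,z):
    c=optics.calibration(name);K=np.array(c["K"]);P=np.array(c["pose"])
    d=P[:3,:3]@np.linalg.inv(K)@np.array([uv[0],uv[1],1.]);o=P[:3,3]
    return o+d*(z-o[2])/d[2]
def proj(name,p):
    c=optics.calibration(name);K=np.array(c["K"]);P=np.linalg.inv(np.array(c["pose"]))
    q=K@(P[:3,:3]@np.array(p)+P[:3,3]);return q[:2]/q[2]
def st():
    s=ctrl.get_state();m=R.from_rotvec(s["tool_rot"]).as_matrix()
    return s,np.array(s["position"]),m,np.arctan2(m[1,0],m[0,0])
E
python3 - <<'E'
from h import *
t=cv2.imread("pics/top0.png").astype(int)
b,g,r=t[...,0],t[...,1],t[...,2]
for (u,v) in [(193,203),(170,250),(220,170),(186,203),(212,256),(230,232),(248,213)]: print((u,v),t[v,u])
h=cv2.cvtColor(t.astype(np.uint8),cv2.COLOR_BGR2HSV)
m=((r-b)<14).astype(np.uint8); m[:,:150]=0
m=m[:,:]; n,l,s,c=cv2.connectedComponentsWithStats(m)
for i in range(1,n):
    x,y,w,hh,a=s[i]
    if 80<a<900 and 120<y<275 and x<440:
        print("grey",s[i],c[i].round(1),ray("top",c[i],.064).round(3))
m=((b-r)>70).astype(np.uint8)
n,l,s,c=cv2.connectedComponentsWithStats(m)
for i in range(1,n):
    if s[i][4]>60:
        pts=np.argwhere(l==i)[:,::-1].astype(np.float32)
        print("blue",s[i],c[i].round(1),ray("top",c[i],.064).round(3),cv2.minAreaRect(pts))
m=((r-b>60)&(g-b>60)).astype(np.uint8)
n,l,s,c=cv2.connectedComponentsWithStats(m)
for i in range(1,n):
    if s[i][4]>20:
        pts=np.argwhere(l==i)[:,::-1].astype(np.float32)
        print("yel",s[i],c[i].round(1),ray("top",c[i],.003).round(3),cv2.minAreaRect(pts))
E
```

```text
(193, 203) [230 223 221]
(170, 250) [163 176 184]
(220, 170) [165 182 193]
(186, 203) [138 133 133]
(212, 256) [248 244 241]
(230, 232) [246 243 239]
(248, 213) [243 240 236]
grey [234 139  31  29 465] [248.5 155.4] [0.731 0.15  0.064]
grey [152 164  20  19 107] [161.5 173.8] [0.655 0.488 0.064]
grey [233 176  21  21 329] [242.8 186. ] [0.61  0.17  0.064]
grey [163 192  13  12 118] [168.8 197.6] [0.562 0.456 0.064]
grey [182 193  19  18 257] [190.7 201.8] [0.546 0.371 0.064]
grey [209 196  18  17 256] [217.5 204. ] [0.538 0.267 0.064]
grey [242 203  11  19 168] [247. 212.] [0.508 0.152 0.064]
grey [151 225  58  46 420] [187.7 242.5] [0.389 0.378 0.064]
grey [222 224  17  17 235] [229.8 232.4] [0.429 0.217 0.064]
grey [204 247  17  17 229] [212.2 254.9] [0.342 0.283 0.064]
blue [234 178  18  18 244] [242.8 186.2] [0.609 0.17  0.064] ((242.85296630859375, 186.08824157714844), (15.764815330505371, 15.764815330505371), 14.03624439239502)
blue [307 228  16  16 226] [314.2 235.6] [ 0.419 -0.109  0.064] ((314.5, 235.5), (15.0, 15.0), 90.0)
yel [247 123  16  17 111] [255.9 131.2] [0.846 0.127 0.003] ((254.5, 131.0), (16.0, 15.0), 90.0)
yel [267 136  17  14 178] [275.4 142.7] [0.799 0.046 0.003] ((275.3653869628906, 142.8269500732422), (11.57085132598877, 15.297059059143066), 78.69007110595703)
yel [272 186  14  14  65] [278.5 192.6] [0.593 0.032 0.003] ((278.5, 192.5), (13.0, 13.0), 90.0)
yel [296 188  15  14  71] [303.4 193.8] [ 0.589 -0.069  0.003] ((303.0, 194.5), (13.0, 14.0), 90.0)
yel [ 347  192   61   67 2248] [375.9 225.1] [ 0.465 -0.362  0.003] ((376.6033935546875, 224.59036254882812), (56.471405029296875, 42.33552169799805), 64.35899353027344)
yel [  0 271  14   2  26] [  6.6 271.5] [0.268 1.105 0.003] ((6.5, 271.5), (1.0, 13.0), 90.0)
yel [ 47 271  58   3  69] [ 72.9 271.9] [0.269 0.843 0.003] ((75.4806137084961, 272.2558898925781), (57.00690460205078, 1.973710298538208), 1.4688007831573486)
```

```bash
cat >> h.py <<'E'
def sil(img,c0,kind,half=18,z=.064,up=6,draw=None):
    """sub-pixel silhouette contour around pixel c0 in top picture -> contour in px"""
    u0,v0=int(round(c0[0]))-half,int(round(c0[1]))-half
    cr=img[v0:v0+2*half+1,u0:u0+2*half+1].astype(np.float32)
    cr=cv2.resize(cr,None,fx=up,fy=up,interpolation=cv2.INTER_CUBIC)
    b,r=cr[...,0],cr[...,2]
    m=((r-b)<9 if kind=="grey" else (b-r)>55).astype(np.uint8)
    k=cv2.getStructuringElement(cv2.MORPH_ELLIPSE,(43,43))
    cs,_=cv2.findContours(m,cv2.RETR_EXTERNAL,cv2.CHAIN_APPROX_NONE); m2=np.zeros_like(m); cv2.drawContours(m2,cs,-1,1,-1)
    m2=cv2.morphologyEx(m2,cv2.MORPH_OPEN,k)
    cs,_=cv2.findContours(m2,cv2.RETR_EXTERNAL,cv2.CHAIN_APPROX_NONE)
    ctr=np.array([half*up,half*up])
    c=max(cs,key=cv2.contourArea)[:,0,:].astype(np.float32)
    return (c+.5)/up-.5+[u0,v0]
def meas(img,c0,kind,z=.064,cam="top"):
    c=sil(img,c0,kind)
    w=np.array([ray(cam,p,z)[:2] for p in c]).astype(np.float32)*1000
    e=cv2.fitEllipse(w); r=cv2.minAreaRect(w)
    return e,r
E
python3 - <<'E'
from h import *
t=cv2.imread("pics/top0.png")
for n,c,k,z in [("cupA",(190.7,201.8),"grey",.064),("cupB",(217.5,204),"grey",.064),("cupC",(201,233),"grey",.064),("crush",(247,212),"grey",.064),("tin",(230,232),"grey",.058),("piston",(212,255),"grey",.054),("tubA",(243,186),"blue",.064),("tubB",(314,235.6),"blue",.064)]:
    e,r=meas(t,c,k,z); print(n,"ell",np.round(e[0],1),np.round(e[1],1),round(e[2]),"rect",np.round(r[0],1),np.round(r[1],1),round(r[2],1))
E
```

```text
cupA ell [546.7 371.2] [65.1 69.1] 154 rect [546.3 371.2] [68.8 65.4] 64.9
cupB ell [538.5 266.9] [66.  68.3] 175 rect [538.7 266.9] [65.6 68. ] 0.5
cupC ell [424.6 332.7] [64.5 68.1] 32 rect [424.8 332.6] [65.5 66.7] 1.4
crush ell [507.7 151.5] [41.3 69.7] 82 rect [508.5 151.4] [69.3 42. ] 0.9
tin ell [429.4 217.6] [63.3 66.1] 179 rect [429.6 217.9] [64.  65.5] 27.2
piston ell [341.9 284.5] [61.2 64.8] 8 rect [341.8 284.3] [61.  64.3] 7.8
tubA ell [609.5 169.8] [70.3 70.9] 59 rect [609.5 169.6] [64.1 65.2] 75.7
tubB ell [ 420.2 -110.2] [68.2 69.8] 88 rect [ 420.5 -109.9] [63.7 62.4] 0.0
```

```bash
python3 - <<'E'
from h import *
t=cv2.imread("pics/top0.png")
up=8
def crop(u0,v0,u1,v1):
    return cv2.resize(t[v0:v1,u0:u1].astype(np.float32),None,fx=up,fy=up,interpolation=cv2.INTER_CUBIC),np.array([u0,v0])
def topx(c,o): return (c+.5)/up-.5+o
# outlines
for nm,(a,b_,c_,d) in [("round",(268,180,291,206)),("square",(292,180,316,206))]and [("round",(268,180,291,206)),("square",(292,180,316,206))]:
    cr,o=crop(a,b_,c_,d)
    m=((cr[...,2]-cr[...,0])>45).astype(np.uint8)
    cs,_=cv2.findContours(m,cv2.RETR_EXTERNAL,cv2.CHAIN_APPROX_NONE)
    c=max(cs,key=cv2.contourArea)[:,0,:].astype(np.float32)
    w=np.array([ray("top",topx(p,o),.003)[:2]*1000 for p in c],np.float32)
    print(nm,cv2.fitEllipse(w)[:2],cv2.minAreaRect(w))
# lid yellow
cr,o=crop(335,180,420,270)
m=((cr[...,2]-cr[...,0])>60).astype(np.uint8)
cs,_=cv2.findContours(m,cv2.RETR_EXTERNAL,cv2.CHAIN_APPROX_NONE)
c=max(cs,key=cv2.contourArea)[:,0,:].astype(np.float32)
for z in (.12,.124):
    w=np.array([ray("top",topx(p,o),z)[:2]*1000 for p in c],np.float32)
    r=cv2.minAreaRect(w); print("lid",z,r, cv2.boxPoints(r).round(1).tolist())
cr,o=crop(262,172,322,212)
cv2.imwrite("pics/tray.png",cr)
E
```

```text
round ((594.68798828125, 31.961214065551758), (58.221336364746094, 59.06790542602539)) ((594.6452026367188, 32.190956115722656), (58.126991271972656, 58.728973388671875), 0.5256401896476746)Traceback (most recent call last):
  File "<stdin>", line 13, in <module>
  File "h.py", line 5, in ray
    c=optics.calibration(name);K=np.array(c["K"]);P=np.array(c["pose"])
ValueError: time passes only in moves, steps and waits
```

```bash
python3 - <<'E'
s=open('h.py').read()
s=s.replace("def ray(","CAL={n:optics.calibration(n) for n in('scene','top')}\ndef ray(",1).replace('c=optics.calibration(name)','c=CAL[name]')
open('h.py','w').write(s)
E
cat > m.py <<'E'
from h import *
t=cv2.imread("pics/top0.png")
up=8
def crop(u0,v0,u1,v1):
    return cv2.resize(t[v0:v1,u0:u1].astype(np.float32),None,fx=up,fy=up,interpolation=cv2.INTER_CUBIC),np.array([u0,v0])
def topx(c,o): return (c+.5)/up-.5+o
def line(m,o,z): pass
for nm,bx in [("round",(268,180,291,206)),("square",(292,180,316,206))]:
    cr,o=crop(*bx)
    m=((cr[...,2]-cr[...,0])>45).astype(np.uint8)
    cs,_=cv2.findContours(m,cv2.RETR_EXTERNAL,cv2.CHAIN_APPROX_NONE)
    c=max(cs,key=cv2.contourArea)[:,0,:].astype(np.float32)
    w=np.array([ray("top",topx(p,o),.003)[:2]*1000 for p in c],np.float32)
    print(nm,np.round(cv2.fitEllipse(w)[0],1),cv2.minAreaRect(w))
cr,o=crop(335,180,420,270)
m=((cr[...,2]-cr[...,0])>60).astype(np.uint8)
cs,_=cv2.findContours(m,cv2.RETR_EXTERNAL,cv2.CHAIN_APPROX_NONE)
c=max(cs,key=cv2.contourArea)[:,0,:].astype(np.float32)
for z in (.12,.124):
    w=np.array([ray("top",topx(p,o),z)[:2]*1000 for p in c],np.float32)
    r=cv2.minAreaRect(w); print("lid",z,r, cv2.boxPoints(r).round(1).tolist())
# tray dark region
cr,o=crop(262,172,322,212)
cv2.imwrite("pics/tray.png",cr)
m=(cr.max(2)<125).astype(np.uint8)
cs,_=cv2.findContours(m,cv2.RETR_EXTERNAL,cv2.CHAIN_APPROX_NONE)
for c in cs:
    if cv2.contourArea(c)<4000: continue
    w=np.array([ray("top",topx(p,o),.003)[:2]*1000 for p in c[:,0,:].astype(np.float32)],np.float32)
    print("bay",cv2.minAreaRect(w))
E
python3 m.py
```

```text
round [594.7  32. ] ((594.6452026367188, 32.190956115722656), (58.126991271972656, 58.728973388671875), 0.5256401896476746)
square [586.6 -68.1] ((586.947021484375, -67.99736022949219), (60.82914733886719, 59.888275146484375), 85.0396728515625)
lid 0.12 ((461.5687255859375, -337.285888671875), (211.7806854248047, 163.28994750976562), 25.28352165222168) [[331.0, -308.70001220703125], [400.70001220703125, -456.29998779296875], [592.2000122070312, -365.8999938964844], [522.4000244140625, -218.1999969482422]]
lid 0.124 ((461.3838195800781, -336.3408508300781), (211.20758056640625, 162.84808349609375), 25.283512115478516) [[331.1000061035156, -307.79998779296875], [400.70001220703125, -455.1000061035156], [591.5999755859375, -364.8999938964844], [522.0999755859375, -217.60000610351562]]
bay ((605.5460815429688, -70.5848388671875), (84.77228546142578, 59.5746955871582), 84.81636047363281)
bay ((595.2107543945312, 31.945724487304688), (86.63262939453125, 97.49751281738281), 84.85758209228516)[ WARN:0@0.491] global loadsave.cpp:1063 imwrite_ Unsupported depth image for selected encoder is fallbacked to CV_8U.
```

View pics/tray.png

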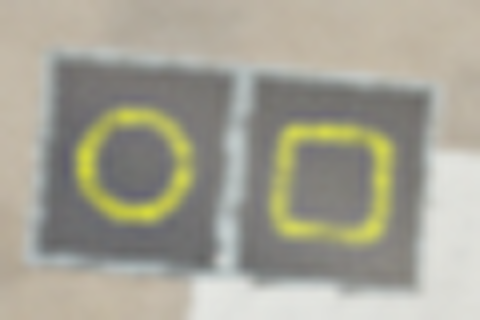

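```bash
python3 - <<'E'
from h import *
s=cv2.imread("pics/scene0.png");t=cv2.imread("pics/top0.png")
a=cv2.resize(s[125:225,300:420],None,fx=6,fy=6,interpolation=cv2.INTER_CUBIC)
b=cv2.resize(t[185:265,330:420],None,fx=7,fy=7,interpolation=cv2.INTER_CUBIC)
cv2.imwrite("pics/bs.png",a);cv2.imwrite("pics/bt.png",b)
E
```

```text
(no output)
```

View pics/bs.png

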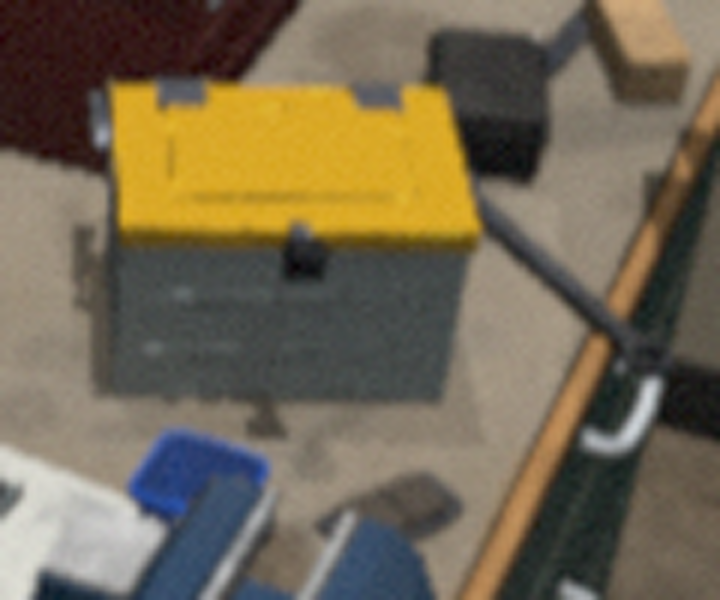

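View pics/bt.png

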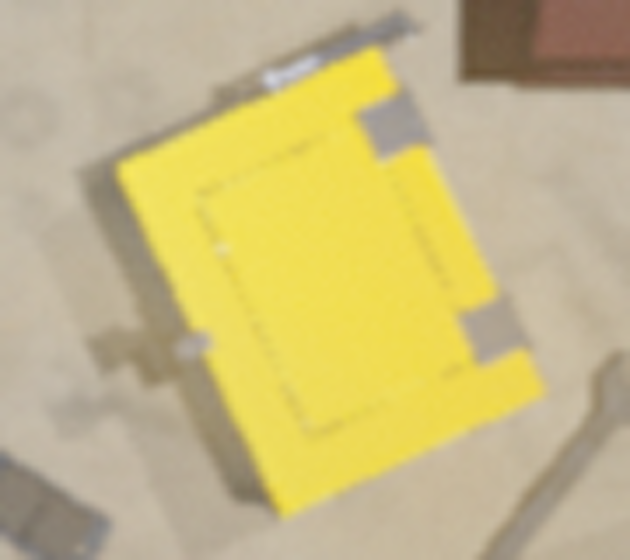

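```bash
python3 - <<'E'
from h import *
k=ray("scene",(350.5,167.5),.123);print("knob scene",k.round(4))
for uv in [(357.6,234.3),(355.8,235)]: print("top",ray("top",uv,.123).round(4))
bx=np.array([np.cos(np.radians(-64.7)),np.sin(np.radians(-64.7))])
print("from scene knob hinge",k[:2]+.181*bx)
print("front edge+",(np.array([.4267,-.2635])-.018*bx), proj("scene",[.4190,-.2472,.123]),proj("top",[.4190,-.2472,.123]))
E
```

```text
knob scene [ 0.4179 -0.2432  0.123 ]
top [ 0.4245 -0.2655  0.123 ]
top [ 0.4218 -0.2588  0.123 ]
from scene knob hinge [ 0.49521855 -0.40685115]
front edge+ [ 0.41900756 -0.24722651] [350.58657893 166.80423701] [352.69600657 235.74271183]
```

```bash
cat > to.py <<'E'
import sys
from h import *
def go(x,y,z,jaw_deg=None,quiet=False):
    s,p,m,yaw=st()
    d=m.T@(np.array([x,y,z])-p)*100
    sp=0
    if jaw_deg is not None:
        j=np.degrees(np.arctan2(m[1,1],m[0,1]))
        dd=(jaw_deg-j+90)%180-90
        sp=-np.radians(dd)
    print("t=%.2f"%s["time"],"pos",p.round(4),"jaw deg %.1f"%np.degrees(np.arctan2(m[1,1],m[0,1])),"tilt z",m[:,2].round(3),"w %.3f"%s["grip_width"],"F",np.round(s["ft_force"],1),"q",np.round(s["joint_positions"],2))
    print("shift cm (tool axes now)",d.round(2),"spin(+2 opts) %.3f"%sp, "| if spun first:",(R.from_rotvec([0,0,-sp]).as_matrix()@d).round(2))
a=[float(v) for v in sys.argv[1:]]
go(*a)
E
python3 to.py .6095 .1698 .30 -14.3
```

```text
t=0.10 pos [ 0.2017 -0.6174  0.2296] jaw deg -71.9 tilt z [-0.001  0.002 -1.   ] w 0.998 F [-0.5  0.2  0.1] q [ 1.27  0.32 -0.07  1.45  0.02  1.37 -0.06]
shift cm (tool axes now) [ 63.22 -62.17  -6.94] spin(+2 opts) -1.005 | if spun first: [86.37 20.07 -6.94]
```

Emit:
play_rows([
  [0,0,0,-3.5,-0.1],
  [0,0,0,-3.5,-0.15],
  [0,0,0,0,-0.15],
  [0,0,0,0,-0.15],
  [0,0,0,0,-0.15],
  [0,0,0,0,-0.15],
  [0,0,0,0,-0.155],
], force=20)

```text
time: 0.98
position: [0.2018, -0.6176, 0.2999]
tool_rot: [-2.475, -1.933, -0.001]
ft_force: [-0.6, -0.2, -0.3]
grip_width: 1.0
```

```bash
python3 to.py .6095 .1698 .30 -14.3
```

```text
t=0.97 pos [ 0.2018 -0.6176  0.2999] jaw deg -14.0 tilt z [-0.     0.001 -1.   ] w 1.000 F [-0.6 -0.2 -0.3] q [ 1.36  0.31 -0.19  1.34  0.06  1.51  0.93]
shift cm (tool axes now) [8.628e+01 2.047e+01 6.000e-02] spin(+2 opts) 0.005 | if spun first: [8.637e+01 2.006e+01 6.000e-02]
```

Emit:
play_rows([
  [0,4.5,0.2,0,0],
  [0,4.5,0.2,0,0],
  [0,4.5,1.1,0,0],
  [0,4.5,1.1,0,0],
  [0,4.5,1.1,0,0],
  [0,4.5,1.1,0,0],
  [0,4.5,1.2,0,0],
  [0,4.5,1.2,0,0],
  [0,4.5,1.2,0,0],
  [0,4.5,1.2,0,0],
  [0,4.5,1.2,0,0],
  [0,4.5,1.2,0,0],
  [0,4.5,1.2,0,0],
  [0,4.5,1.2,0,0],
  [0,4.5,1.2,0,0],
  [0,4.5,1.2,0,0],
  [0,4.5,1.2,0,0],
  [0,4.5,1.0,0,0],
  [0,4.0,1.0,0,0],
  [0,1.0,0.4,0,0],
])

```text
time: 3.48
position: [0.6119, 0.1681, 0.2995]
tool_rot: [-2.474, -1.931, 0.001]
ft_force: [-0.4, -1.0, -0.4]
grip_width: 1.001
```

```bash
python3 to.py .6095 .1698 .0495 -14.3
```

```text
t=3.48 pos [0.6119 0.1681 0.2995] jaw deg -14.1 tilt z [-0.002  0.002 -1.   ] w 1.001 F [-0.4 -1.  -0.4] q [ 0.38  0.4  -0.94  1.36  0.32  1.54 -0.78]
shift cm (tool axes now) [ 0.07 -0.21 25.  ] spin(+2 opts) 0.004 | if spun first: [ 0.07 -0.21 25.  ]
```

Emit:
play_rows([
  [0,0.07,-0.21,5,0],
  [0,0,0,5,0],
  [0,0,0,5,0],
  [0,0,0,4,0],
  [0,0,0,3,0],
  [0,0,0,2,0],
  [0,0,0,1,0],
  [0,0,0,0,0],
  [0,0,0,0,0],
])

```text
time: 4.6
position: [0.6112, 0.1665, 0.0518]
tool_rot: [2.48, 1.927, 0.003]
ft_force: [-0.1, 0.7, -0.4]
grip_width: 0.996
```

```bash
python3 to.py .6095 .1698 .0495 -14.3; cat > pic.py <<'E'
import sys
from h import *
n=sys.argv[1]; x,y,z=map(float,sys.argv[2:5]); 
out=[]
for c in("top","scene"):
    im=optics.get_image(c)[:,:,::-1]; cv2.imwrite(f"pics/{n}_{c}.png",im)
    u,v=proj(c,[x,y,z]).astype(int); h=int(sys.argv[5]) if len(sys.argv)>5 else 40
    u=min(max(u,h),559-h);v=min(max(v,h),419-h)
    out.append(cv2.resize(im[v-h:v+h,u-h:u+h],(400,400),interpolation=cv2.INTER_CUBIC))
cv2.imwrite(f"pics/{n}.png",np.hstack(out))
E
python3 pic.py a1 .6095 .17 .06
```

```text
t=4.60 pos [0.6112 0.1665 0.0518] jaw deg -14.3 tilt z [ 0.002  0.    -1.   ] w 0.996 F [-0.1  0.7 -0.4] q [ 0.34  0.58 -0.84  1.66  0.47  1.12 -0.89]
shift cm (tool axes now) [ 0.28 -0.25  0.23] spin(+2 opts) -0.000 | if spun first: [ 0.28 -0.25  0.23]
```

View pics/a1.png

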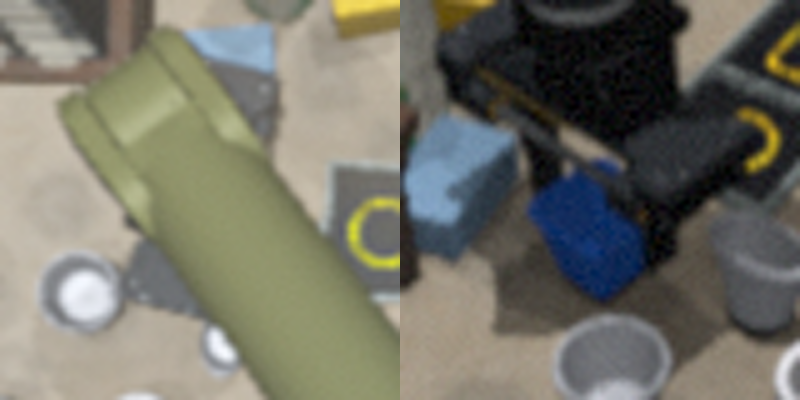

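Emit:
play_rows([
  [0,0.28,-0.25,0.2,0],
  [0,0,0,0,0],
  [1,0,0,0,0],
  [1,0,0,0,0],
  [1,0,0,0,0],
  [1,0,0,0,0],
  [1,0,0,0,0],
  [1,0,0,0,0],
])

```text
time: 5.7
position: [0.6089, 0.1694, 0.0486]
tool_rot: [2.481, 1.927, 0.0]
ft_force: [1.1, -0.4, -0.3]
grip_width: 0.738
```

Emit:
play_rows([
  [1,0,0,-1,0],
  [1,0,0,-3,0],
  [1,0,0,-4,0],
  [1,0,0,-4,0],
  [1,0,0,0,0],
  [1,0,0,0,0],
])

```text
time: 6.45
position: [0.6081, 0.1692, 0.1681]
tool_rot: [-2.481, -1.927, 0.002]
ft_force: [-0.0, -0.2, -1.1]
grip_width: 0.739
```

```bash
python3 to.py .5867 -.068 .1725 -5.1;python3 pic.py a2 .6095 .17 .18
```

```text
t=6.45 pos [0.6081 0.1692 0.1681] jaw deg -14.3 tilt z [-0.001 -0.001 -1.   ] w 0.739 F [-0.  -0.2 -1.1] q [ 0.38  0.47 -0.91  1.56  0.38  1.31 -0.83]
shift cm (tool axes now) [-23.52   3.79  -0.43] spin(+2 opts) -0.161 | if spun first: [-23.82  -0.03  -0.43]
```

View pics/a2.png

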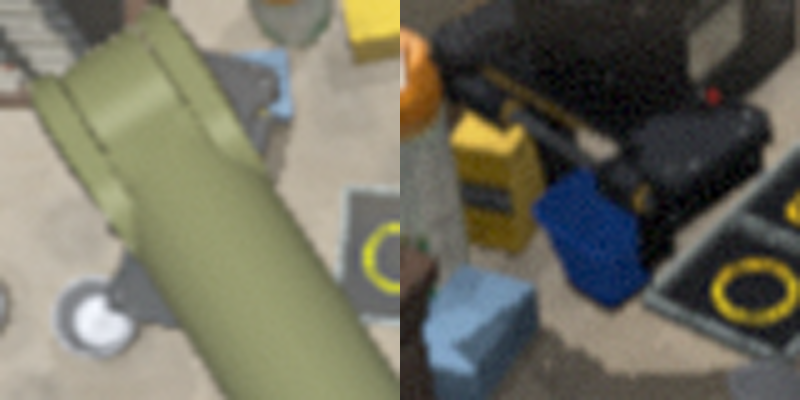

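Emit:
play_rows([
  [1,0,0,-1,-0.16],
  [1,-2,0,0,0],
  [1,-4,0,0,0],
  [1,-4,0,0,0],
  [1,-4,0,0,0],
  [1,-4,0,0,0],
  [1,-4,0,0,0],
  [1,-1.8,0,0,0],
  [1,0,0,0,0],
  [1,0,0,0,0],
])

```text
time: 7.8
position: [0.5873, -0.065, 0.1784]
tool_rot: [-2.315, -2.122, -0.002]
ft_force: [1.0, 0.3, -1.2]
grip_width: 0.737
```

```bash
python3 to.py .5867 -.068 .0525 -5.1
```

```text
t=7.80 pos [ 0.5873 -0.065   0.1784] jaw deg -5.0 tilt z [-0.     0.002 -1.   ] w 0.737 F [ 1.   0.3 -1.2] q [ 0.83  0.36 -0.93  1.65  0.3   1.28 -0.24]
shift cm (tool axes now) [-0.33 -0.03 12.59] spin(+2 opts) 0.002 | if spun first: [-0.33 -0.03 12.59]
```

Emit:
play_rows([
  [1,-0.3,0,3,0],
  [1,0,0,3,0],
  [1,0,0,3,0],
  [1,0,0,2,0],
  [1,0,0,1,0],
  [1,0,0,0,0],
  [1,0,0,0,0],
])

```text
time: 8.68
position: [0.5879, -0.0704, 0.0596]
tool_rot: [2.318, 2.118, 0.002]
ft_force: [-0.6, 1.0, -0.1]
grip_width: 0.736
```

```bash
python3 to.py .5867 -.068 .0520 -5.1
```

```text
t=8.68 pos [ 0.5879 -0.0704  0.0596] jaw deg -5.1 tilt z [ 0.002 -0.    -1.   ] w 0.736 F [-0.6  1.  -0.1] q [ 0.77  0.48 -0.86  1.76  0.41  1.08 -0.32]
shift cm (tool axes now) [ 0.23 -0.14  0.76] spin(+2 opts) -0.001 | if spun first: [ 0.23 -0.14  0.76]
```

Emit:
play_rows([
  [1,0.2,-0.1,0.4,0],
  [1,0,0,0,0],
  [1,0,0,0,0],
])

```text
time: 9.05
position: [0.5863, -0.0686, 0.0547]
tool_rot: [2.319, 2.119, 0.0]
ft_force: [-0.2, -0.0, -1.0]
grip_width: 0.733
```

```bash
python3 to.py .5867 -.068 .0520 -5.1
```

```text
t=9.05 pos [ 0.5863 -0.0686  0.0547] jaw deg -5.2 tilt z [ 0. -0. -1.] w 0.733 F [-0.2 -0.  -1. ] q [ 0.77  0.49 -0.86  1.77  0.41  1.08 -0.33]
shift cm (tool axes now) [0.06 0.04 0.27] spin(+2 opts) -0.001 | if spun first: [0.06 0.04 0.27]
```

Lower a little more until touch, release, lift.

Emit:
play_rows([
  [1,0,0,0.25,0],
  [1,0,0,0,0],
  [1,0,0,0,0],
])

```text
time: 9.43
position: [0.5862, -0.0685, 0.052]
tool_rot: [-2.319, -2.119, 0.0]
ft_force: [0.4, -0.3, -0.3]
grip_width: 0.734
```

```bash
python3 to.py .5867 -.068 .0520 -5.1
```

```text
t=9.43 pos [ 0.5862 -0.0685  0.052 ] jaw deg -5.2 tilt z [-0. -0. -1.] w 0.734 F [ 0.4 -0.3 -0.3] q [ 0.77  0.49 -0.86  1.77  0.42  1.07 -0.33]
shift cm (tool axes now) [ 0.05  0.05 -0.  ] spin(+2 opts) -0.001 | if spun first: [ 0.05  0.05 -0.  ]
```

Emit:
play_rows([
  [0,0,0,0,0],
  [0,0,0,0,0],
  [0,0,0,0,0],
  [0,0,0,-1,0],
  [0,0,0,-4,0],
  [0,0,0,-5,0],
  [0,0,0,-5,0],
  [0,0,0,-5,0],
  [0,0,0,-3,0],
  [0,0,0,0,0],
])

```text
time: 10.68
position: [0.5876, -0.068, 0.2855]
tool_rot: [2.315, 2.116, 0.005]
ft_force: [-0.1, 0.5, -1.1]
grip_width: 1.001
```

```bash
python3 to.py .4203 -.110 .28 0;python3 pic.py a3 .5867 -.068 .06
```

```text
t=10.68 pos [ 0.5876 -0.068   0.2855] jaw deg -5.1 tilt z [ 0.006 -0.001 -1.   ] w 1.001 F [-0.1  0.5 -1.1] q [ 0.85  0.29 -0.96  1.5   0.24  1.47 -0.2 ]
shift cm (tool axes now) [ -5.69 -16.29   0.46] spin(+2 opts) -0.090 | if spun first: [ -4.2  -16.74   0.46]
```

View pics/a3_scene.png

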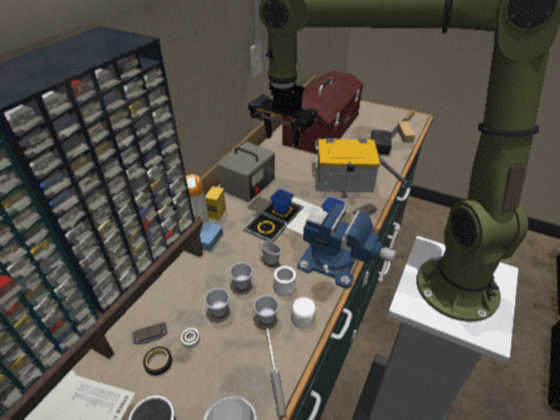

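View pics/a3_top.png

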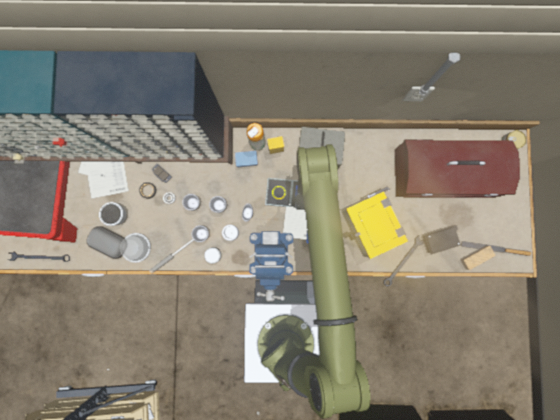

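Emit:
play_rows([
  [0,0,0,0,-0.09],
  [0,-1,-3,0,0],
  [0,-1,-4,0,0],
  [0,-1,-4,0,0],
  [0,-1,-4,0,0],
  [0,-0.2,-1.7,0,0],
  [0,0,0,4,0],
  [0,0,0,4,0],
  [0,0,0,2,0],
  [0,0,0,0,0],
])

```text
time: 12.02
position: [0.4171, -0.1098, 0.1797]
tool_rot: [-2.218, -2.218, 0.002]
ft_force: [0.0, 0.1, -0.0]
grip_width: 0.997
```

```bash
python3 to.py .4203 -.110 .0495 0;python3 pic.py a4 .42 -.11 .06
```

```text
t=12.03 pos [ 0.4171 -0.1098  0.1797] jaw deg 0.0 tilt z [-0.005  0.003 -1.   ] w 0.997 F [ 0.   0.1 -0. ] q [ 1.21 -0.13 -0.93  2.   -0.11  1.23  0.32]
shift cm (tool axes now) [-0.05  0.38 13.02] spin(+2 opts) 0.000 | if spun first: [-0.05  0.38 13.02]
```

View pics/a4.png

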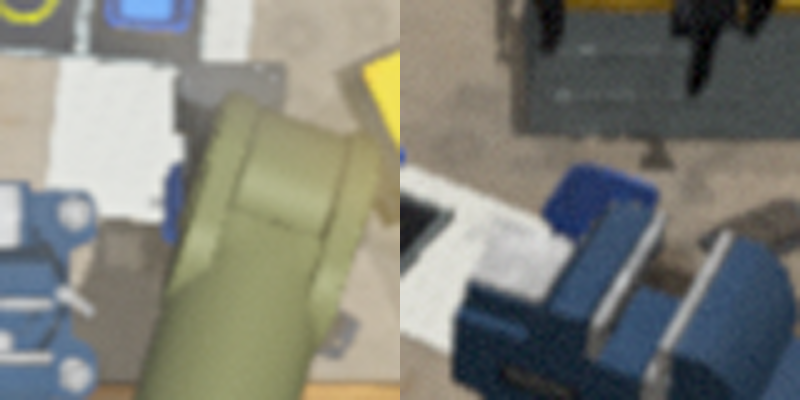

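Emit:
play_rows([
  [0,0,0.3,3,0],
  [0,0,0,3,0],
  [0,0,0,3,0],
  [0,0,0,2,0],
  [0,0,0,1,0],
  [0,0,0,0,0],
  [0,0,0,0,0],
])

```text
time: 13.0
position: [0.4231, -0.1108, 0.063]
tool_rot: [2.22, 2.22, 0.001]
ft_force: [-0.0, 0.3, -0.1]
grip_width: 1.0
```

```bash
python3 to.py .4203 -.110 .0485 0
```

```text
t=13.00 pos [ 0.4231 -0.1108  0.063 ] jaw deg -0.0 tilt z [ 0.002 -0.001 -1.   ] w 1.000 F [-0.   0.3 -0.1] q [ 1.17  0.1  -1.    2.12  0.1   0.97  0.12]
shift cm (tool axes now) [ 0.08 -0.28  1.45] spin(+2 opts) -0.000 | if spun first: [ 0.08 -0.28  1.45]
```

Emit:
play_rows([
  [0,0.08,-0.25,1.4,0],
  [0,0,0,0,0],
  [0,0,0,0,0],
  [1,0,0,0,0],
  [1,0,0,0,0],
  [1,0,0,0,0],
  [1,0,0,0,0],
  [1,0,0,0,0],
  [1,0,0,0,0],
])

```text
time: 14.12
position: [0.4201, -0.1098, 0.0483]
tool_rot: [2.221, 2.221, 0.001]
ft_force: [1.5, 1.0, 0.6]
grip_width: 0.737
```

```bash
python3 to.py .4203 -.110 .2 0;python3 pic.py a5 .42 -.11 .06
```

```text
t=14.12 pos [ 0.4201 -0.1098  0.0483] jaw deg 0.0 tilt z [ 0.001 -0.    -1.   ] w 0.737 F [1.5 1.  0.6] q [ 1.16  0.13 -0.99  2.14  0.13  0.94  0.09]
shift cm (tool axes now) [ -0.03   0.03 -15.17] spin(+2 opts) 0.000 | if spun first: [ -0.03   0.03 -15.17]
```

View pics/a5.png

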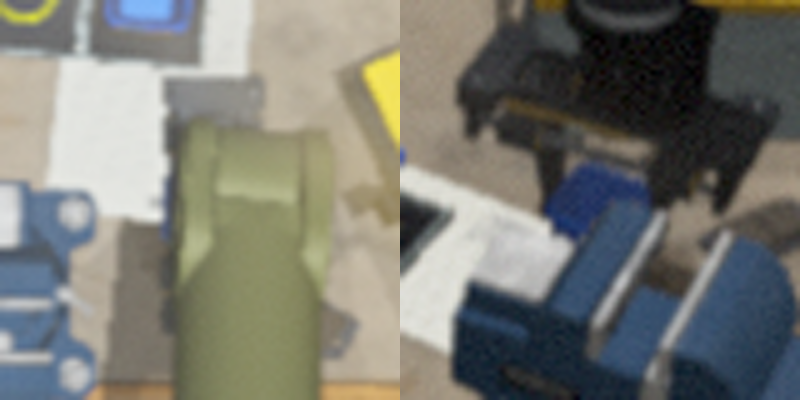

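Emit:
play_rows([
  [1,0,0,-1,0],
  [1,0,0,-3,0],
  [1,0,0,-4,0],
  [1,0,0,-4,0],
  [1,0,0,-3,0],
  [1,0,0,0,0],
])

```text
time: 14.98
position: [0.4208, -0.11, 0.2001]
tool_rot: [2.218, 2.218, -0.0]
ft_force: [0.2, -0.8, -2.1]
grip_width: 0.74
```

```bash
python3 to.py .5862 -.0685 .2 -5.2;python3 - <<'E'
from h import *
t=cv2.imread("pics/a5_top.png")
p=proj("top",[.5862,-.0685,.067])
e,r=meas(t,p,"blue",.067);print(e,r)
E
```

```text
t=14.97 pos [ 0.4208 -0.11    0.2001] jaw deg -0.0 tilt z [ 0.003 -0.003 -1.   ] w 0.740 F [ 0.2 -0.8 -2.1] q [ 1.25 -0.16 -0.95  1.97 -0.14  1.27  0.34]
shift cm (tool axes now) [ 4.16 16.54  0.05] spin(+2 opts) 0.091 | if spun first: [ 5.64 16.1   0.05]
((581.836181640625, -61.14952087402344), (53.949432373046875, 57.49637222290039), 8.46447467803955) ((581.9822387695312, -61.02556228637695), (53.57389450073242, 50.49542236328125), 82.33338928222656)
```

```bash
python3 - <<'E'
from h import *
t=optics.get_image("top")[:,:,::-1].copy();cv2.imwrite("pics/a6_top.png",t)
p=proj("top",[.5862,-.0685,.067]);print(p)
e,r=meas(t,p,"blue",.067);print(e,r)
u,v=p.astype(int);cv2.imwrite("pics/a6.png",cv2.resize(t[v-25:v+25,u-25:u+25],None,fx=8,fy=8,interpolation=cv2.INTER_CUBIC))
E
```

```text
[303.99459248 192.50026789]
((588.8524169921875, -66.57307434082031), (70.3774642944336, 71.58956146240234), 16.46675682067871) ((588.5198364257812, -66.94469451904297), (65.53053283691406, 65.2005844116211), 85.98090362548828)
```

View pics/a6.png

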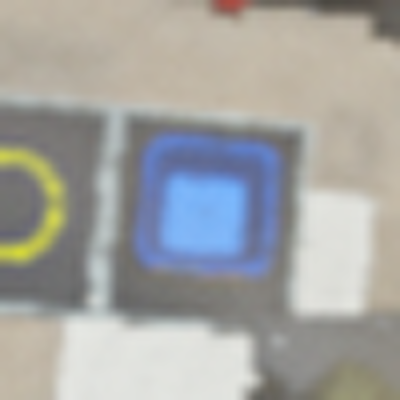

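Emit:
play_rows([
  [1,0,0,0,0.09],
  [1,1,3,0,0],
  [1,1.5,4,0,0],
  [1,1.5,4,0,0],
  [1,1.1,3.5,0,0],
  [1,0.5,1.6,0,0],
  [1,0,0,0,0],
  [1,0,0,0,0],
  [1,0,0,0,0],
])

```text
time: 16.15
position: [0.5842, -0.0689, 0.1978]
tool_rot: [2.319, 2.119, -0.002]
ft_force: [-0.5, -0.7, -0.4]
grip_width: 0.733
```

```bash
python3 to.py .587 -.068 .1 -5.0
```

```text
t=16.15 pos [ 0.5842 -0.0689  0.1978] jaw deg -5.2 tilt z [-0.001 -0.001 -1.   ] w 0.733 F [-0.5 -0.7 -0.4] q [ 0.94  0.4  -1.08  1.63  0.36  1.34 -0.29]
shift cm (tool axes now) [0.13 0.28 9.78] spin(+2 opts) -0.003 | if spun first: [0.13 0.28 9.78]
```

Emit:
play_rows([
  [1,0.1,0.25,2,0],
  [1,0,0,3,0],
  [1,0,0,2.5,0],
  [1,0,0,0,0],
  [1,0,0,0,0],
  [1,0,0,0,0],
])

```text
time: 16.9
position: [0.5884, -0.0676, 0.1242]
tool_rot: [2.318, 2.118, 0.002]
ft_force: [0.8, 0.1, -1.6]
grip_width: 0.739
```

```bash
python3 to.py .587 -.068 .074 -5.0;python3 pic.py a7 .58 -.07 .1
```

```text
t=16.90 pos [ 0.5884 -0.0676  0.1242] jaw deg -5.2 tilt z [ 0.002 -0.    -1.   ] w 0.739 F [ 0.8  0.1 -1.6] q [ 0.9   0.47 -1.04  1.7   0.43  1.22 -0.34]
shift cm (tool axes now) [-0.05 -0.15  5.02] spin(+2 opts) -0.003 | if spun first: [-0.05 -0.15  5.02]
```

View pics/a7.png

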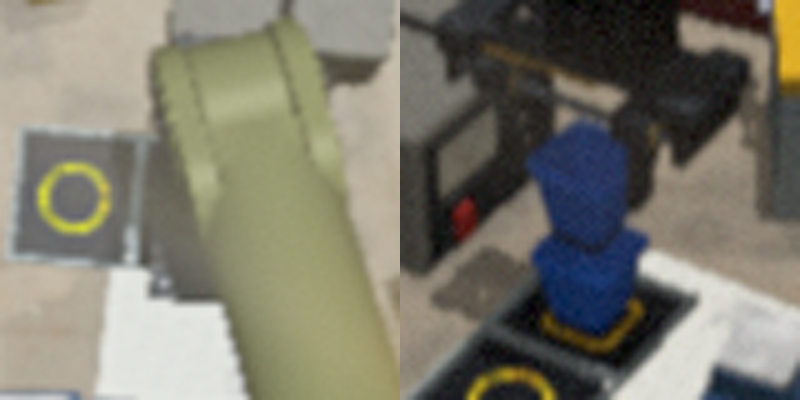

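Aligned. Descend gently.

Emit:
play_rows([
  [1,-0.05,-0.15,0.8,0],
  [1,0,0,0.8,0],
  [1,0,0,0.8,0],
  [1,0,0,0.8,0],
  [1,0,0,0.7,0],
  [1,0,0,0.5,0],
  [1,0,0,0,0],
  [1,0,0,0,0],
])

```text
time: 18.0
position: [0.5863, -0.0679, 0.0793]
tool_rot: [2.319, 2.119, 0.0]
ft_force: [0.9, 0.3, -1.5]
grip_width: 0.74
```

```bash
python3 to.py .587 -.068 .0715 -5.0
```

```text
t=18.00 pos [ 0.5863 -0.0679  0.0793] jaw deg -5.2 tilt z [ 0. -0. -1.] w 0.740 F [ 0.9  0.3 -1.5] q [ 0.87  0.51 -1.    1.75  0.47  1.14 -0.37]
shift cm (tool axes now) [-0.    0.07  0.78] spin(+2 opts) -0.003 | if spun first: [-0.    0.07  0.78]
```

Emit:
play_rows([
  [1,0,0.05,0.3,0],
  [1,0,0,0.3,0],
  [1,0,0,0.15,0],
  [1,0,0,0,0],
  [1,0,0,0,0],
])

```text
time: 18.62
position: [0.5898, -0.0683, 0.074]
tool_rot: [2.315, 2.115, 0.007]
ft_force: [1.1, -1.0, 7.4]
grip_width: 0.738
```

```bash
python3 to.py .587 -.068 .0715 -5.0
```

```text
t=18.62 pos [ 0.5898 -0.0683  0.074 ] jaw deg -5.2 tilt z [ 0.007 -0.001 -1.   ] w 0.738 F [ 1.1 -1.   7.4] q [ 0.86  0.52 -1.    1.75  0.48  1.13 -0.37]
shift cm (tool axes now) [ 0.01 -0.28  0.25] spin(+2 opts) -0.003 | if spun first: [ 0.01 -0.28  0.25]
```

Emit:
play_rows([
  [0,0,0,0,0],
  [0,0,0,0,0],
  [0,0,0,0,0],
  [0,0,0,-1,0],
  [0,0,0,-3,0],
  [0,0,0,-5,0],
  [0,0,0,-5,0],
  [0,0,0,-5,0],
  [0,0,0,0,0],
])

```text
time: 19.75
position: [0.5887, -0.0673, 0.2661]
tool_rot: [2.315, 2.116, 0.007]
ft_force: [-0.6, 0.3, -1.0]
grip_width: 1.0
```

```bash
python3 to.py .5385 .267 .28 90;python3 pic.py a8 .587 -.068 .07
```

```text
t=19.75 pos [ 0.5887 -0.0673  0.2661] jaw deg -5.1 tilt z [ 0.007 -0.001 -1.   ] w 1.000 F [-0.6  0.3 -1. ] q [ 0.95  0.36 -1.11  1.53  0.32  1.45 -0.26]
shift cm (tool axes now) [32.84 -7.99 -1.47] spin(+2 opts) 1.481 | if spun first: [ -5.01 -33.43  -1.47]
```

View pics/a8.png

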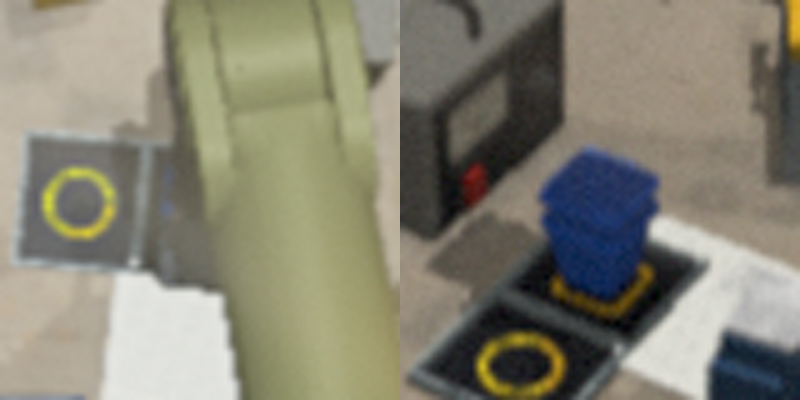

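Emit:
play_rows([
  [0,3,-0.7,0,0],
  [0,5,-1.2,0,0],
  [0,5,-1.2,0,0],
  [0,5,-1.2,0,0],
  [0,5,-1.2,0,0],
  [0,5,-1.2,0,0],
  [0,4,-1,0,0],
  [0,1,-0.3,4,0],
  [0,0,0,4,0],
  [0,0,0,0,0],
  [0,0,0,0,0],
])

```text
time: 21.22
position: [0.5368, 0.2678, 0.1821]
tool_rot: [-2.319, -2.119, -0.0]
ft_force: [0.1, -0.1, 1.0]
grip_width: 0.999
```

```bash
python3 to.py .5385 .267 .0485 -5;python3 - <<'E'
from h import *
t=optics.get_image("top")[:,:,::-1].copy();cv2.imwrite("pics/a9_top.png",t)
p=proj("top",[.587,-.068,.087]);print(p)
e,r=meas(t,p,"blue",.087);print(e,r)
E
```

```text
t=21.23 pos [0.5368 0.2678 0.1821] jaw deg -5.2 tilt z [-0.  0. -1.] w 0.999 F [ 0.1 -0.1  1. ] q [ 0.36  0.46 -1.11  1.62  0.42  1.33 -0.91]
shift cm (tool axes now) [-0.07  0.18 13.36] spin(+2 opts) -0.003 | if spun first: [-0.07  0.18 13.36]
[304.14155365 191.64278007]
((581.789306640625, -61.72202682495117), (56.5689811706543, 57.82809066772461), 31.5469913482666) ((581.0942993164062, -62.068023681640625), (54.7475471496582, 53.787376403808594), 0.34242191910743713)
```

View pics/a9_top.png

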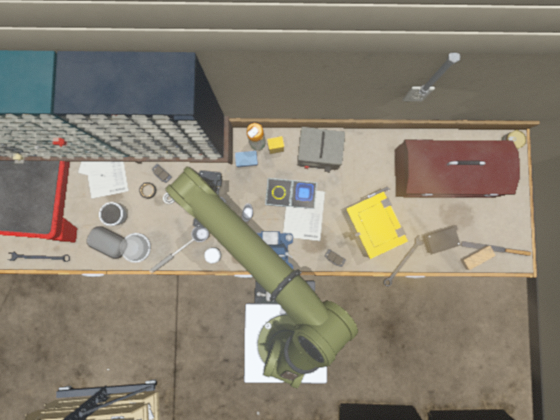

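```bash
python3 - <<'E'
from h import *
t=cv2.imread("pics/a9_top.png")
cv2.imwrite("pics/a9.png",cv2.resize(t[170:215,260:325],None,fx=10,fy=10,interpolation=cv2.INTER_CUBIC))
E
```

```text
(no output)
```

View pics/a9.png

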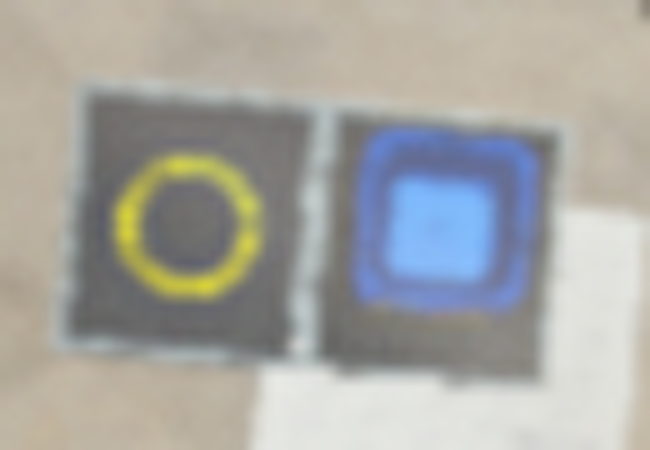

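Emit:
play_rows([
  [0,-0.05,0.15,3,0],
  [0,0,0,3,0],
  [0,0,0,3,0],
  [0,0,0,2,0],
  [0,0,0,1,0],
  [0,0,0,0,0],
  [0,0,0,0,0],
])

```text
time: 22.15
position: [0.5387, 0.2677, 0.0626]
tool_rot: [2.319, 2.119, 0.003]
ft_force: [0.4, -0.9, -0.5]
grip_width: 1.002
```

```bash
python3 to.py .5385 .267 .0485 -5;python3 pic.py b1 .5385 .267 .06
```

```text
t=22.15 pos [0.5387 0.2677 0.0626] jaw deg -5.2 tilt z [ 0.002  0.001 -1.   ] w 1.002 F [ 0.4 -0.9 -0.5] q [ 0.29  0.58 -1.02  1.73  0.54  1.14 -0.98]
shift cm (tool axes now) [-0.07 -0.02  1.41] spin(+2 opts) -0.003 | if spun first: [-0.07 -0.02  1.41]
```

View pics/b1.png

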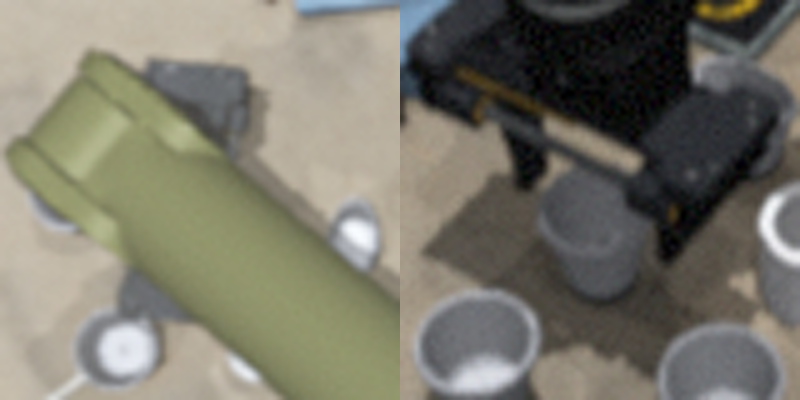

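Emit:
play_rows([
  [0,-0.05,0,1.2,0],
  [0,0,0,0.2,0],
  [0,0,0,0,0],
  [1,0,0,0,0],
  [1,0,0,0,0],
  [1,0,0,0,0],
  [1,0,0,0,0],
  [1,0,0,0,0],
  [1,0,0,0,0],
  [1,0,0,-1,0],
  [1,0,0,-3,0],
  [1,0,0,-4,0],
  [1,0,0,-4,0],
  [1,0,0,0,0],
])

```text
time: 24.0
position: [0.5392, 0.2683, 0.1711]
tool_rot: [2.317, 2.118, 0.008]
ft_force: [-0.7, -0.3, -1.1]
grip_width: 0.732
```

```bash
python3 to.py .5947 .032 .165 -5;python3 pic.py b2 .5385 .267 .16
```

```text
t=24.00 pos [0.5392 0.2683 0.1711] jaw deg -5.1 tilt z [ 0.005  0.002 -1.   ] w 0.732 F [-0.7 -0.3 -1.1] q [ 0.36  0.47 -1.11  1.63  0.43  1.31 -0.91]
shift cm (tool axes now) [-23.04   7.64   0.59] spin(+2 opts) -0.002 | if spun first: [-23.06   7.58   0.59]
```

View pics/b2.png

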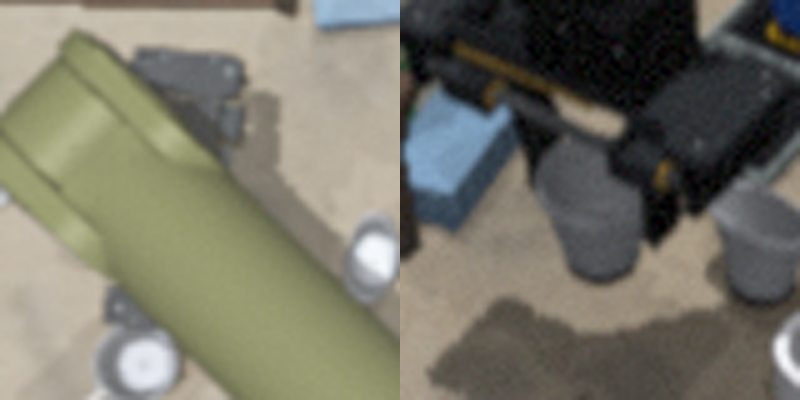

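Emit:
play_rows([
  [1,-2,0.7,0,0],
  [1,-4,1.3,0,0],
  [1,-4,1.4,0,0],
  [1,-4,1.4,0,0],
  [1,-4,1.3,0,0],
  [1,-4,1.3,0,0],
  [1,-1,0.2,0,0],
  [1,0,0,3,0],
  [1,0,0,3,0],
  [1,0,0,2,0],
  [1,0,0,1,0],
  [1,0,0,0,0],
  [1,0,0,0,0],
])

```text
time: 25.72
position: [0.5938, 0.0311, 0.0785]
tool_rot: [2.318, 2.119, 0.002]
ft_force: [-0.3, -0.2, -0.7]
grip_width: 0.735
```

```bash
python3 to.py .5947 .032 .0525 -5
```

```text
t=25.73 pos [0.5938 0.0311 0.0785] jaw deg -5.1 tilt z [ 0.002  0.    -1.   ] w 0.735 F [-0.3 -0.2 -0.7] q [ 0.71  0.54 -1.03  1.74  0.5   1.15 -0.55]
shift cm (tool axes now) [0.1  0.08 2.6 ] spin(+2 opts) -0.003 | if spun first: [0.1  0.08 2.6 ]
```

Emit:
play_rows([
  [1,0.1,0.1,1.2,0],
  [1,0,0,0.8,0],
  [1,0,0,0.5,0],
  [1,0,0,0.1,0],
  [1,0,0,0,0],
  [1,0,0,0,0],
])

```text
time: 26.48
position: [0.5943, 0.0318, 0.0518]
tool_rot: [2.319, 2.119, 0.001]
ft_force: [0.1, 0.2, -1.0]
grip_width: 0.734
```

```bash
python3 to.py .5947 .032 .0517 -5
```

```text
t=26.48 pos [0.5943 0.0318 0.0518] jaw deg -5.2 tilt z [ 0.001 -0.    -1.   ] w 0.734 F [ 0.1  0.2 -1. ] q [ 0.69  0.57 -1.    1.76  0.53  1.11 -0.57]
shift cm (tool axes now) [0.03 0.03 0.01] spin(+2 opts) -0.003 | if spun first: [0.03 0.03 0.01]
```

Emit:
play_rows([
  [1,0,0,0.1,0],
  [1,0,0,0,0],
  [0,0,0,0,0],
  [0,0,0,0,0],
  [0,0,0,0,0],
  [0,0,0,-1,0],
  [0,0,0,-3,0],
  [0,0,0,-5,0],
  [0,0,0,-5,0],
  [0,0,0,0,0],
])

```text
time: 27.72
position: [0.5967, 0.0328, 0.1956]
tool_rot: [2.315, 2.116, 0.009]
ft_force: [-0.8, 0.2, -0.7]
grip_width: 0.999
```

```bash
python3 to.py .5465 .3712 .19 -5;python3 pic.py b3 .5947 .032 .06
```

```text
t=27.73 pos [0.5967 0.0328 0.1956] jaw deg -5.1 tilt z [ 0.008 -0.    -1.   ] w 0.999 F [-0.8  0.2 -0.7] q [ 0.77  0.43 -1.11  1.61  0.39  1.34 -0.48]
shift cm (tool axes now) [33.25 -8.04  0.52] spin(+2 opts) -0.003 | if spun first: [33.27 -7.96  0.52]
```

View pics/b3.png

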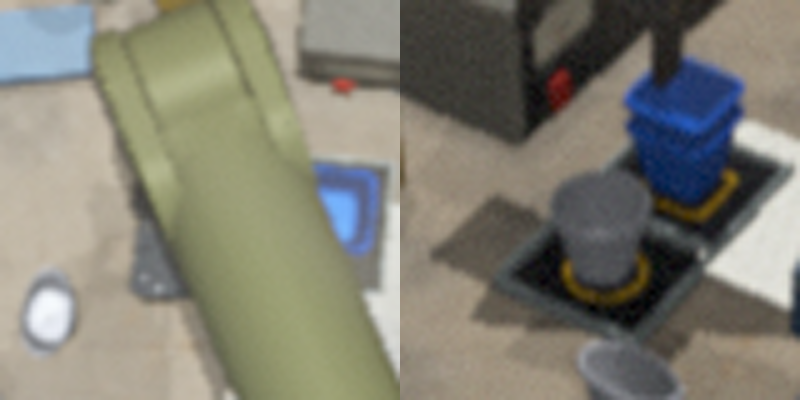

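Emit:
play_rows([
  [0,3,-0.7,0,0],
  [0,5,-1.2,0,0],
  [0,5,-1.2,0,0],
  [0,5,-1.2,0,0],
  [0,5,-1.2,0,0],
  [0,5,-1.2,0,0],
  [0,4,-1,0,0],
  [0,1.2,-0.3,0,0],
  [0,0,0,3,0],
  [0,0,0,2,0],
  [0,0,0,2,0],
  [0,0,0,0,0],
  [0,0,0,0,0],
])

```text
time: 29.45
position: [0.5447, 0.3696, 0.1211]
tool_rot: [-2.32, -2.119, -0.001]
ft_force: [-0.2, 1.0, 0.3]
grip_width: 1.001
```

```bash
python3 to.py .5465 .3712 .0485 -5;python3 pic.py b4 .5465 .3712 .06
```

```text
t=29.45 pos [0.5447 0.3696 0.1211] jaw deg -5.2 tilt z [ 0.001  0.001 -1.   ] w 1.001 F [-0.2  1.   0.3] q [ 0.09  0.63 -1.02  1.53  0.55  1.29 -1.09]
shift cm (tool axes now) [0.17 0.16 7.26] spin(+2 opts) -0.003 | if spun first: [0.17 0.17 7.26]
```

View pics/b4.png

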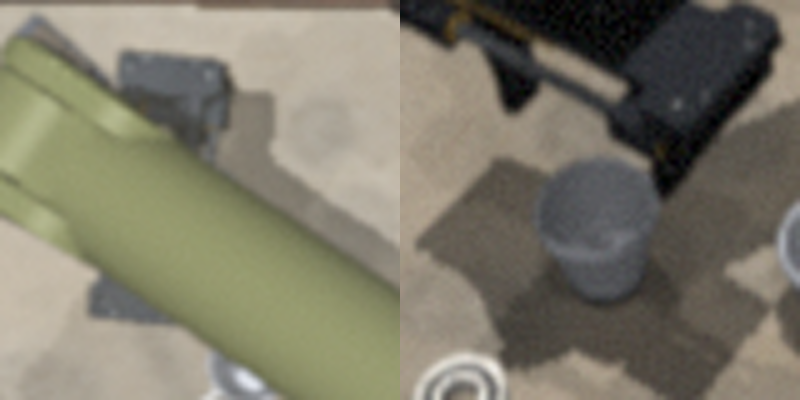

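Emit:
play_rows([
  [0,0.15,0.15,2.5,0],
  [0,0,0,2.5,0],
  [0,0,0,1.2,0],
  [0,0,0,0,0],
  [0,0,0,0,0],
])

```text
time: 30.18
position: [0.5461, 0.3714, 0.059]
tool_rot: [-2.319, -2.119, -0.001]
ft_force: [-0.1, -0.5, 0.3]
grip_width: 1.002
```

```bash
python3 to.py .5465 .3712 .0485 -5
```

```text
t=30.18 pos [0.5461 0.3714 0.059 ] jaw deg -5.1 tilt z [ 0.     0.001 -1.   ] w 1.002 F [-0.1 -0.5  0.3] q [ 0.06  0.69 -0.98  1.58  0.6   1.2  -1.13]
shift cm (tool axes now) [-0.01  0.04  1.05] spin(+2 opts) -0.003 | if spun first: [-0.01  0.04  1.05]
```

Emit:
play_rows([
  [0,0,0.04,0.9,0],
  [0,0,0,0.15,0],
  [0,0,0,0,0],
  [1,0,0,0,0],
  [1,0,0,0,0],
  [1,0,0,0,0],
  [1,0,0,0,0],
  [1,0,0,0,0],
  [1,0,0,0,0],
])

```text
time: 31.3
position: [0.5465, 0.3709, 0.0482]
tool_rot: [2.319, 2.119, 0.001]
ft_force: [1.3, -1.4, 1.1]
grip_width: 0.739
```

Emit:
play_rows([
  [1,0,0,-1,0],
  [1,0,0,-3,0],
  [1,0,0,-4,0],
  [1,0,0,-4,0],
  [1,0,0,-2,0],
  [1,0,0,0,0],
])

```text
time: 32.05
position: [0.5466, 0.3714, 0.1892]
tool_rot: [2.319, 2.119, 0.003]
ft_force: [0.4, 0.9, -2.8]
grip_width: 0.733
```

```bash
python3 to.py .5947 .032 .18 -5
```

```text
t=32.05 pos [0.5466 0.3714 0.1892] jaw deg -5.2 tilt z [ 0.002  0.001 -1.   ] w 0.733 F [ 0.4  0.9 -2.8] q [ 0.1   0.58 -1.06  1.45  0.51  1.4  -1.06]
shift cm (tool axes now) [-33.37   7.84   0.89] spin(+2 opts) -0.003 | if spun first: [-33.39   7.75   0.89]
```

Emit:
play_rows([
  [1,-2,0.5,0,0],
  [1,-4,0.9,0,0],
  [1,-5,1.2,0,0],
  [1,-5,1.2,0,0],
  [1,-5,1.2,0,0],
  [1,-5,1.2,0,0],
  [1,-4,0.9,0,0],
  [1,-2.5,0.5,0,0],
  [1,-0.9,0.2,0,0],
  [1,0,0,0,0],
  [1,0,0,0,0],
])

```text
time: 33.42
position: [0.5935, 0.0333, 0.1878]
tool_rot: [-2.316, -2.122, -0.0]
ft_force: [-0.4, 0.3, -0.2]
grip_width: 0.737
```

```bash
python3 to.py .5945 .032 .125 -5
```

```text
t=33.42 pos [0.5935 0.0333 0.1878] jaw deg -5.0 tilt z [-0.001  0.001 -1.   ] w 0.737 F [-0.4  0.3 -0.2] q [ 0.77  0.44 -1.11  1.62  0.4   1.33 -0.48]
shift cm (tool axes now) [-0.12  0.12  6.28] spin(+2 opts) -0.000 | if spun first: [-0.12  0.12  6.28]
```

Emit:
play_rows([
  [1,-0.1,0.1,2,0],
  [1,0,0,2.5,0],
  [1,0,0,1.8,0],
  [1,0,0,0,0],
  [1,0,0,0,0],
])

```text
time: 34.05
position: [0.5953, 0.0306, 0.1255]
tool_rot: [2.318, 2.12, 0.001]
ft_force: [-0.6, 0.2, -0.8]
grip_width: 0.734
```

```bash
python3 to.py .5945 .032 .08 -5;python3 pic.py b5 .5947 .032 .1
```

```text
t=34.05 pos [0.5953 0.0306 0.1255] jaw deg -5.1 tilt z [ 0.001  0.    -1.   ] w 0.734 F [-0.6  0.2 -0.8] q [ 0.74  0.49 -1.07  1.69  0.46  1.23 -0.52]
shift cm (tool axes now) [ 0.13 -0.09  4.55] spin(+2 opts) -0.002 | if spun first: [ 0.13 -0.09  4.55]
```

View pics/b5.png

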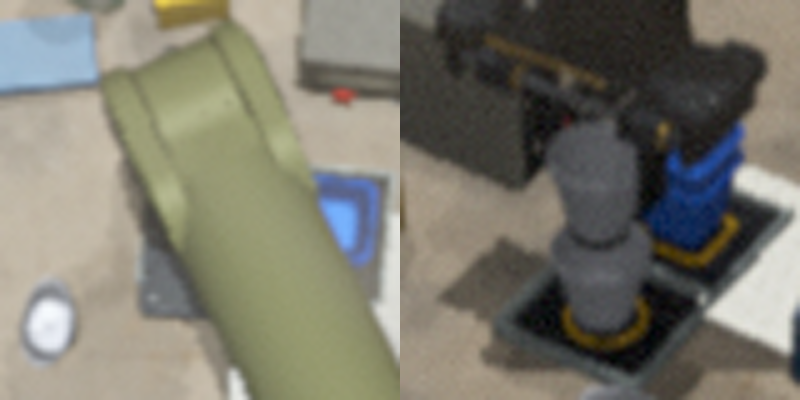

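Emit:
play_rows([
  [1,0.1,-0.1,0.8,0],
  [1,0,0,0.8,0],
  [1,0,0,0.8,0],
  [1,0,0,0.8,0],
  [1,0,0,0.7,0],
  [1,0,0,0.5,0],
  [1,0,0,0,0],
  [1,0,0,0,0],
])

```text
time: 35.15
position: [0.5942, 0.0313, 0.0812]
tool_rot: [2.319, 2.119, 0.0]
ft_force: [1.2, -0.2, -1.1]
grip_width: 0.736
```

```bash
python3 to.py .5945 .032 .0715 -5
```

```text
t=35.15 pos [0.5942 0.0313 0.0812] jaw deg -5.2 tilt z [ 0. -0. -1.] w 0.736 F [ 1.2 -0.2 -1.1] q [ 0.72  0.54 -1.03  1.73  0.5   1.16 -0.55]
shift cm (tool axes now) [0.07 0.02 0.97] spin(+2 opts) -0.003 | if spun first: [0.07 0.03 0.97]
```

Emit:
play_rows([
  [1,0.05,0.02,0.3,0],
  [1,0,0,0.3,0],
  [1,0,0,0.2,0],
  [1,0,0,0,0],
  [1,0,0,0,0],
])

```text
time: 35.78
position: [0.596, 0.0318, 0.0746]
tool_rot: [2.317, 2.117, 0.004]
ft_force: [1.6, 0.9, 5.3]
grip_width: 0.734
```

```bash
python3 to.py .5945 .032 .0715 -5
```

```text
t=35.77 pos [0.596  0.0318 0.0746] jaw deg -5.2 tilt z [ 0.004 -0.    -1.   ] w 0.734 F [1.6 0.9 5.3] q [ 0.71  0.55 -1.03  1.74  0.51  1.15 -0.56]
shift cm (tool axes now) [ 0.01 -0.15  0.31] spin(+2 opts) -0.003 | if spun first: [ 0.01 -0.15  0.31]
```

Emit:
play_rows([
  [0,0,0,0,0],
  [0,0,0,0,0],
  [0,0,0,0,0],
  [0,0,0,-1,0],
  [0,0,0,-3,0],
  [0,0,0,-5,0],
  [0,0,0,-4,0],
  [0,0,0,0,0],
])

```text
time: 36.78
position: [0.5961, 0.0325, 0.2068]
tool_rot: [2.316, 2.117, 0.007]
ft_force: [-0.5, 0.6, -0.1]
grip_width: 0.996
```

```bash
python3 to.py .4247 .3327 .19 -5;python3 pic.py b6 .5947 .032 .06
```

```text
t=36.77 pos [0.5961 0.0325 0.2068] jaw deg -5.2 tilt z [ 0.006 -0.    -1.   ] w 0.996 F [-0.5  0.6 -0.1] q [ 0.78  0.42 -1.12  1.6   0.39  1.36 -0.47]
shift cm (tool axes now) [ 28.36 -19.77   1.57] spin(+2 opts) -0.003 | if spun first: [ 28.42 -19.7    1.57]
```

View pics/b6.png

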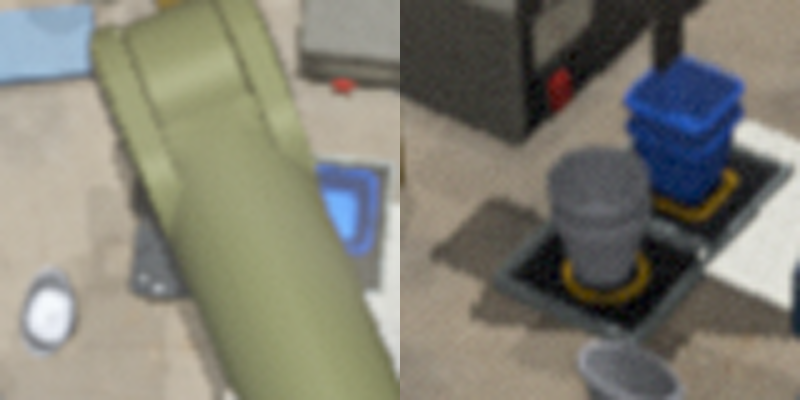

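Emit:
play_rows([
  [0,4,0,-1,0],
  [0,5,-1,-1,0],
  [0,5,-2,0,0],
  [0,5,-3.5,0,0],
  [0,5,-4.3,0,0],
  [0,3,-4.3,0,0],
  [0,1.4,-3.2,0,0],
  [0,0,-1.4,0,0],
  [0,0,0,3,0],
  [0,0,0,3,0],
  [0,0,0,2,0],
  [0,0,0,0,0],
  [0,0,0,0,0],
])

```text
time: 38.5
position: [0.4262, 0.3297, 0.1438]
tool_rot: [-2.32, -2.119, -0.002]
ft_force: [0.4, 0.2, 0.5]
grip_width: 1.0
```

```bash
python3 to.py .4247 .3327 .0485 -5;python3 pic.py b7 .4247 .3327 .06
```

```text
t=38.50 pos [0.4262 0.3297 0.1438] jaw deg -5.2 tilt z [ 0.001  0.001 -1.   ] w 1.000 F [0.4 0.2 0.5] q [ 0.31  0.36 -1.19  1.81  0.36  1.21 -1.08]
shift cm (tool axes now) [ 0.28 -0.18  9.53] spin(+2 opts) -0.003 | if spun first: [ 0.28 -0.18  9.53]
```

View pics/b7.png

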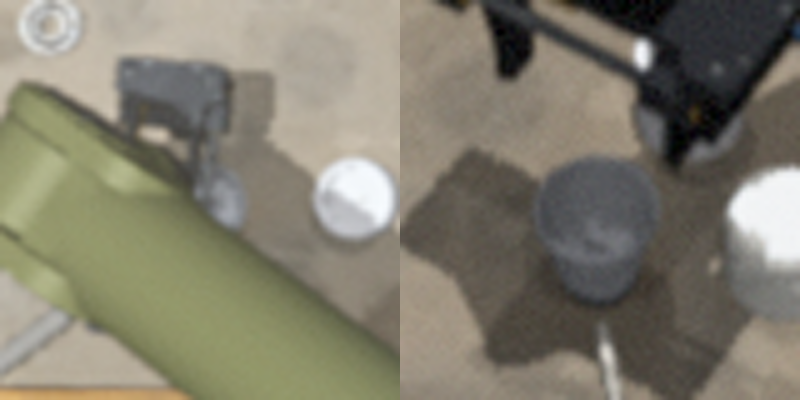

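Emit:
play_rows([
  [0,0.25,-0.15,3,0],
  [0,0,0,3,0],
  [0,0,0,2,0],
  [0,0,0,0.5,0],
  [0,0,0,0,0],
  [0,0,0,0,0],
])

```text
time: 39.35
position: [0.4249, 0.3327, 0.0591]
tool_rot: [2.319, 2.119, 0.003]
ft_force: [-0.5, -0.2, -0.0]
grip_width: 1.0
```

```bash
python3 to.py .4247 .3327 .0485 -5
```

```text
t=39.35 pos [0.4249 0.3327 0.0591] jaw deg -5.2 tilt z [ 0.002  0.001 -1.   ] w 1.000 F [-0.5 -0.2 -0. ] q [ 0.21  0.47 -1.1   1.89  0.47  1.08 -1.17]
shift cm (tool axes now) [-0.   -0.02  1.06] spin(+2 opts) -0.003 | if spun first: [-0.   -0.02  1.06]
```

Emit:
play_rows([
  [0,0,0,0.9,0],
  [0,0,0,0.15,0],
  [0,0,0,0,0],
  [1,0,0,0,0],
  [1,0,0,0,0],
  [1,0,0,0,0],
  [1,0,0,0,0],
  [1,0,0,0,0],
  [1,0,0,0,0],
])

```text
time: 40.48
position: [0.4244, 0.3321, 0.0476]
tool_rot: [2.319, 2.119, 0.0]
ft_force: [0.7, -1.1, 0.7]
grip_width: 0.736
```

Emit:
play_rows([
  [1,0,0,-1,0],
  [1,0,0,-3,0],
  [1,0,0,-4,0],
  [1,0,0,-4,0],
  [1,0,0,-4,0],
  [1,0,0,-1,0],
  [1,0,0,0,0],
])

```text
time: 41.35
position: [0.4242, 0.3319, 0.2175]
tool_rot: [2.319, 2.119, 0.0]
ft_force: [0.2, -0.4, -1.5]
grip_width: 0.732
```

```bash
python3 to.py .5947 .032 .22 -5
```

```text
t=41.35 pos [0.4242 0.3319 0.2175] jaw deg -5.2 tilt z [ 0.001 -0.    -1.   ] w 0.732 F [ 0.2 -0.4 -1.5] q [ 0.37  0.29 -1.25  1.72  0.28  1.34 -1.02]
shift cm (tool axes now) [-28.34  19.68  -0.23] spin(+2 opts) -0.003 | if spun first: [-28.39  19.59  -0.23]
```

Emit:
play_rows([
  [1,0,2,0,0],
  [1,-1.4,4,0,0],
  [1,-3,4.5,0,0],
  [1,-5,4,0,0],
  [1,-5,3,0,0],
  [1,-5,1.5,0,0],
  [1,-5,0.7,0,0],
  [1,-3,0,0,0],
  [1,-1,0,0,0],
  [1,0,0,0,0],
  [1,0,0,0,0],
])

```text
time: 42.72
position: [0.5937, 0.0352, 0.2174]
tool_rot: [-2.315, -2.122, -0.001]
ft_force: [-0.3, 0.3, -1.5]
grip_width: 0.73
```

```bash
python3 to.py .595 .032 .148 -5
```

```text
t=42.73 pos [0.5937 0.0352 0.2174] jaw deg -5.0 tilt z [-0.     0.001 -1.   ] w 0.730 F [-0.3  0.3 -1.5] q [ 0.78  0.42 -1.13  1.58  0.38  1.38 -0.47]
shift cm (tool axes now) [-0.31  0.16  6.93] spin(+2 opts) 0.000 | if spun first: [-0.31  0.16  6.93]
```

Emit:
play_rows([
  [1,-0.25,0.15,2,0],
  [1,0,0,2.5,0],
  [1,0,0,2.4,0],
  [1,0,0,0,0],
  [1,0,0,0,0],
])

```text
time: 43.35
position: [0.5956, 0.0309, 0.1488]
tool_rot: [-2.318, -2.12, -0.001]
ft_force: [0.4, 1.0, -1.4]
grip_width: 0.737
```

```bash
python3 to.py .595 .032 .1 -5;python3 pic.py b8 .5947 .032 .12
```

```text
t=43.35 pos [0.5956 0.0309 0.1488] jaw deg -5.1 tilt z [ 0.  0. -1.] w 0.737 F [ 0.4  1.  -1.4] q [ 0.76  0.47 -1.09  1.67  0.44  1.27 -0.51]
shift cm (tool axes now) [ 0.1  -0.07  4.88] spin(+2 opts) -0.002 | if spun first: [ 0.1  -0.07  4.88]
```

View pics/b8.png

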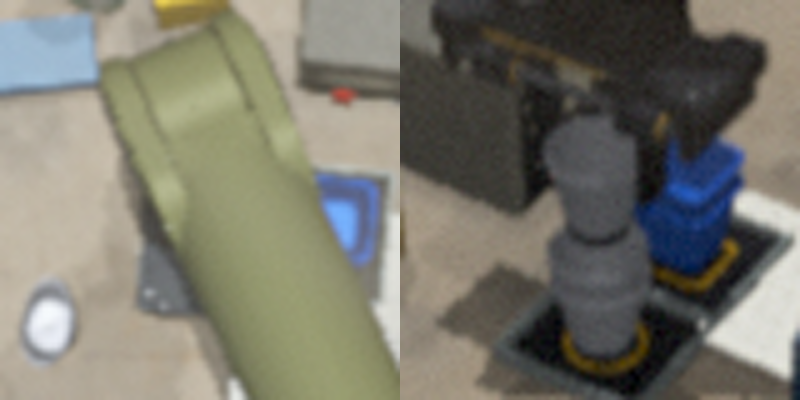

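Emit:
play_rows([
  [1,0.1,-0.05,0.8,0],
  [1,0,0,0.8,0],
  [1,0,0,0.8,0],
  [1,0,0,0.8,0],
  [1,0,0,0.7,0],
  [1,0,0,0.5,0],
  [1,0,0,0.4,0],
  [1,0,0,0.2,0],
  [1,0,0,0,0],
  [1,0,0,0,0],
])

```text
time: 44.7
position: [0.5951, 0.0312, 0.0987]
tool_rot: [2.319, 2.119, 0.0]
ft_force: [0.9, -0.1, -0.7]
grip_width: 0.735
```

```bash
python3 to.py .595 .032 .094 -5
```

```text
t=44.70 pos [0.5951 0.0312 0.0987] jaw deg -5.2 tilt z [ 0. -0. -1.] w 0.735 F [ 0.9 -0.1 -0.7] q [ 0.73  0.52 -1.05  1.72  0.49  1.19 -0.54]
shift cm (tool axes now) [ 0.08 -0.02  0.47] spin(+2 opts) -0.003 | if spun first: [ 0.08 -0.02  0.47]
```

Emit:
play_rows([
  [1,0.05,0,0.2,0],
  [1,0,0,0.2,0],
  [1,0,0,0,0],
  [1,0,0,0,0],
])

```text
time: 45.2
position: [0.5957, 0.0318, 0.0951]
tool_rot: [2.318, 2.119, 0.002]
ft_force: [0.7, 1.3, 3.6]
grip_width: 0.733
```

Emit:
play_rows([
  [0,0,0,0,0],
  [0,0,0,0,0],
  [0,0,0,0,0],
  [0,0,0,-1,0],
  [0,0,0,-3,0],
  [0,0,0,-5,0],
  [0,0,0,-5,0],
  [0,0,0,-4,0],
  [0,0,0,0,0],
])

```text
time: 46.32
position: [0.5966, 0.0327, 0.2785]
tool_rot: [2.316, 2.117, 0.007]
ft_force: [0.1, 0.9, -0.5]
grip_width: 1.002
```

```bash
python3 to.py .4185 -.2455 .28 25.3;python3 pic.py b9 .5947 .032 .08
```

```text
t=46.33 pos [0.5966 0.0327 0.2785] jaw deg -5.1 tilt z [ 0.006  0.    -1.   ] w 1.002 F [ 0.1  0.9 -0.5] q [ 0.79  0.38 -1.15  1.49  0.35  1.49 -0.45]
shift cm (tool axes now) [-29.3  -15.24  -0.27] spin(+2 opts) -0.531 | if spun first: [-17.54 -27.99  -0.27]
```

View pics/b9.png

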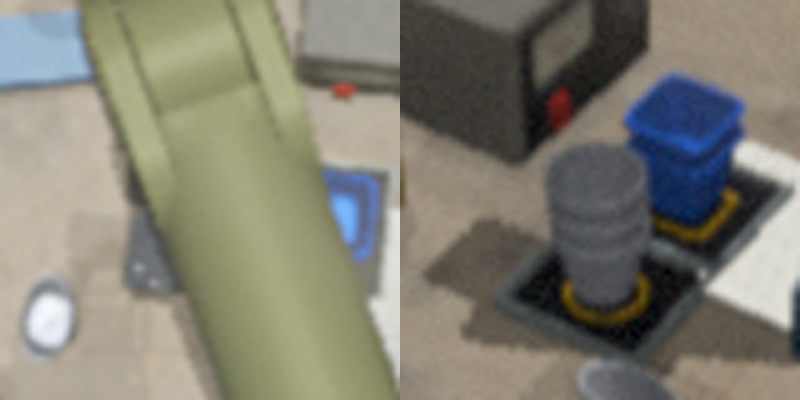

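Emit:
play_rows([
  [0,0,0,0,-0.13],
  [0,0,0,0,-0.13],
  [0,0,0,0,-0.13],
  [0,0,0,0,-0.14],
  [0,-2,-3,0,0],
  [0,-3,-5,0,0],
  [0,-3,-5,0,0],
  [0,-3,-5,0,0],
  [0,-3,-5,0,0],
  [0,-2.5,-3,0,0],
  [0,-1,-2,0,0],
  [0,0,0,0,0],
  [0,0,0,0,0],
])

```text
time: 48.05
position: [0.4167, -0.2445, 0.274]
tool_rot: [-1.681, -2.653, -0.001]
ft_force: [-0.6, 0.5, -0.3]
grip_width: 0.997
```

```bash
python3 to.py .4185 -.2455 .19 25.3;python3 pic.py c1 .4185 -.2455 .15 70
```

```text
t=48.05 pos [ 0.4167 -0.2445  0.274 ] jaw deg 25.3 tilt z [-0.     0.001 -1.   ] w 0.997 F [-0.6  0.5 -0.3] q [ 1.78 -0.05 -1.24  1.75 -0.05  1.41  0.99]
shift cm (tool axes now) [-0.18  0.12  8.4 ] spin(+2 opts) 0.000 | if spun first: [-0.18  0.12  8.4 ]
```

View pics/c1.png

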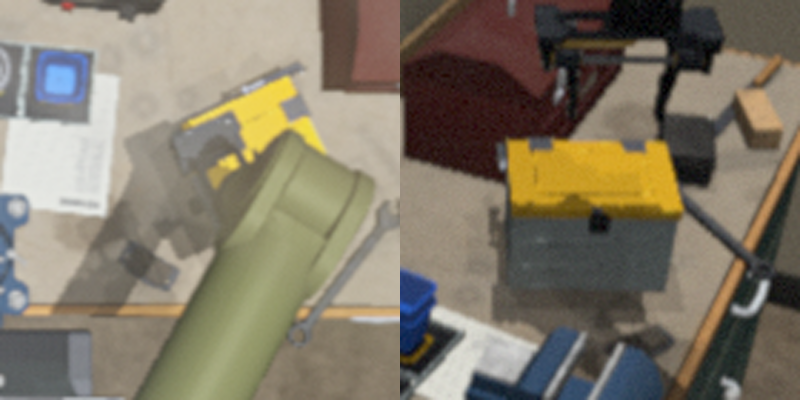

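Emit:
play_rows([
  [0,-0.15,0.1,3,0],
  [0,0,0,3,0],
  [0,0,0,3,0],
  [0,0,0,2.5,0],
  [0,0,0,1,0],
  [0,0,0,0,0],
  [0,0,0,0,0],
])

```text
time: 49.02
position: [0.4186, -0.2469, 0.1506]
tool_rot: [1.682, 2.652, -0.001]
ft_force: [0.6, 0.2, 0.9]
grip_width: 0.999
```

```bash
python3 to.py .4185 -.2455 .116 25.3;python3 pic.py c2 .4185 -.2455 .12 35
```

```text
t=49.02 pos [ 0.4186 -0.2469  0.1506] jaw deg 25.2 tilt z [ 0.001 -0.001 -1.   ] w 0.999 F [0.6 0.2 0.9] q [ 1.67  0.17 -1.26  1.92  0.17  1.17  0.79]
shift cm (tool axes now) [0.14 0.05 3.46] spin(+2 opts) -0.001 | if spun first: [0.14 0.05 3.46]
```

View pics/c2.png

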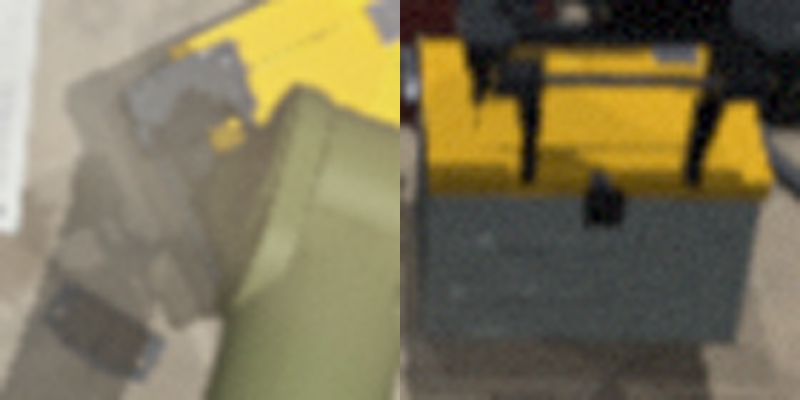

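Emit:
play_rows([
  [0,0.1,0.25,1,0],
  [0,0,0,1,0],
  [0,0,0,1,0],
  [0,0,0,0,0],
  [0,0,0,0,0],
])

```text
time: 49.75
position: [0.4198, -0.2447, 0.1196]
tool_rot: [1.683, 2.653, 0.0]
ft_force: [1.1, -0.7, 0.1]
grip_width: 1.0
```

```bash
python3 to.py .4185 -.2455 .116 25.3;python3 pic.py c3 .4185 -.2455 .12 35
```

```text
t=49.75 pos [ 0.4198 -0.2447  0.1196] jaw deg 25.2 tilt z [ 0.  0. -1.] w 1.000 F [ 1.1 -0.7  0.1] q [ 1.61  0.23 -1.23  1.95  0.24  1.12  0.73]
shift cm (tool axes now) [-0.01 -0.15  0.36] spin(+2 opts) -0.001 | if spun first: [-0.01 -0.15  0.36]
```

View pics/c3.png

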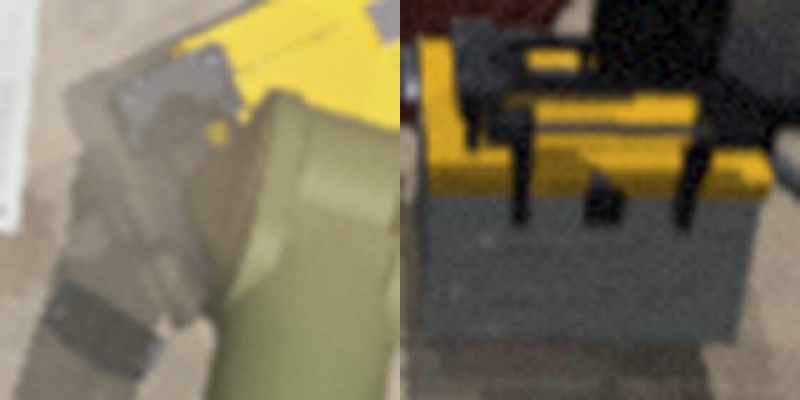

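Emit:
play_rows([
  [0,0,0,0.3,0],
  [1,0,0,0,0],
  [1,0,0,0,0],
  [1,0,0,0,0],
  [1,0,0,0,0],
  [1,0,0,0,0],
  [1,0,0,0,0],
  [1,0,0,0,0],
], force=20)

```text
time: 50.85
position: [0.4196, -0.2449, 0.1165]
tool_rot: [1.683, 2.653, -0.0]
ft_force: [-0.0, -0.2, 0.4]
grip_width: 0.288
```

```bash
python3 to.py .4185 -.2455 .116 25.3;python3 pic.py c4 .4185 -.2455 .12 35
```

```text
t=50.85 pos [ 0.4196 -0.2449  0.1165] jaw deg 25.2 tilt z [-0. -0. -1.] w 0.288 F [-0.  -0.2  0.4] q [ 1.6   0.23 -1.22  1.96  0.24  1.12  0.72]
shift cm (tool axes now) [-0.01 -0.13  0.05] spin(+2 opts) -0.002 | if spun first: [-0.01 -0.13  0.05]
```

View pics/c4.png

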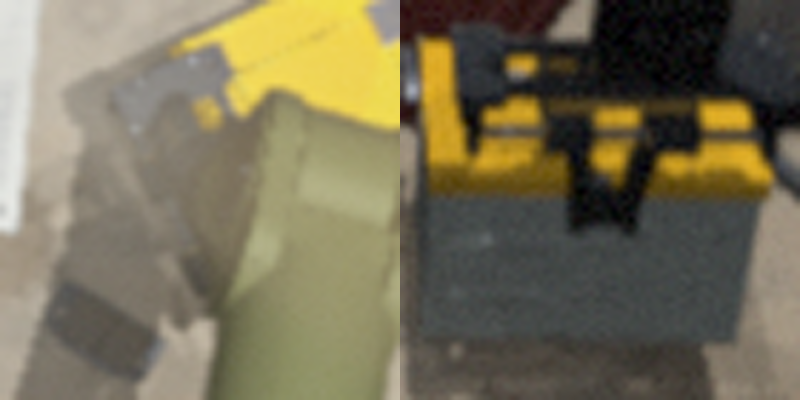

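Emit:
play_rows([
  [1,0,0,0,0],
  [1,0,0,0,0],
  [1,0,0,0,0],
  [1,0,0,0,0],
])

```text
time: 51.45
position: [0.419, -0.2451, 0.1165]
tool_rot: [-1.683, -2.652, 0.002]
ft_force: [-5.0, -0.8, 3.9]
grip_width: 0.25
```

```bash
python3 - <<'E'
# arc relative shift for lid angle in tool frame: dx(tool), dz(tool) in cm
import numpy as np
r=18.1
th=np.linspace(0,1.55,26)
x=r*np.cos(th);z=r*np.sin(th)
for i in range(25): print(round(th[i+1],2),round(x[i+1]-x[i],2),round(-(z[i+1]-z[i]),2))
E
```

```text
0.06 -0.03 -1.12
0.12 -0.1 -1.12
0.19 -0.17 -1.11
0.25 -0.24 -1.1
0.31 -0.31 -1.08
0.37 -0.38 -1.06
0.43 -0.44 -1.03
0.5 -0.5 -1.0
0.56 -0.56 -0.97
0.62 -0.62 -0.93
0.68 -0.68 -0.89
0.74 -0.73 -0.85
0.81 -0.79 -0.8
0.87 -0.83 -0.75
0.93 -0.88 -0.7
0.99 -0.92 -0.64
1.05 -0.96 -0.58
1.12 -0.99 -0.52
1.18 -1.02 -0.46
1.24 -1.05 -0.4
1.3 -1.07 -0.33
1.36 -1.09 -0.26
1.43 -1.1 -0.2
1.49 -1.11 -0.13
1.55 -1.12 -0.06
```

Emit:
play_rows([
  [1,0,0,-0.6,0],
  [1,-0.05,0,-0.8,0],
  [1,-0.1,0,-1,0],
  [1,-0.2,0,-1.1,0],
  [1,-0.25,0,-1.1,0],
  [1,-0.3,0,-1.1,0],
  [1,0,0,0,0],
])

```text
time: 52.32
position: [0.4231, -0.2537, 0.1746]
tool_rot: [-1.684, -2.652, 0.002]
ft_force: [-4.7, -3.9, -2.7]
grip_width: 0.25
```

```bash
cat > lid.py <<'E'
from h import *
s,p,m,y=st()
bx=np.array([.427,-.904]);H=np.array([.4959,-.409]);
g=p+np.array([0,0,.011-.0045])
d=np.dot(H-g[:2],bx);lat=np.dot(g[:2]-H,[.904,.427]);z=g[2]-.12
print("t %.2f"%s["time"],"r %.4f theta %.3f lat %.4f"%(np.hypot(d,z),np.arctan2(z,d),lat),"F",np.round(s["ft_force"],1),"w %.3f"%s["grip_width"],"pos",p.round(4),"q",np.round(s["joint_positions"],2))
E
python3 lid.py;python3 pic.py c5 .4185 -.2455 .17 45
```

```text
t 52.33 r 0.1820 theta 0.342 lat 0.0005 F [-4.7 -3.9 -2.7] w 0.250 pos [ 0.4231 -0.2537  0.1746] q [ 1.68  0.16 -1.26  1.87  0.16  1.22  0.8 ]
```

View pics/c5.png

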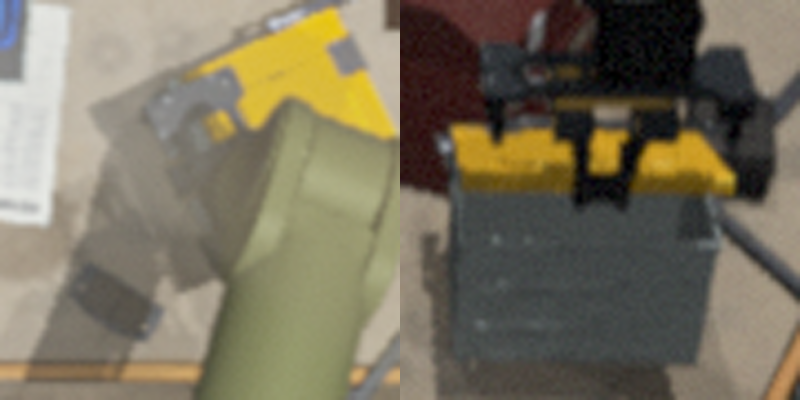

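Lid opening, ~0.34 rad. Continue.

Emit:
play_rows([
  [1,-0.35,0,-1.05,0],
  [1,-0.42,0,-1.05,0],
  [1,-0.5,0,-1,0],
  [1,-0.55,0,-0.97,0],
  [1,-0.62,0,-0.93,0],
  [1,-0.68,0,-0.89,0],
  [1,-0.73,0,-0.85,0],
  [1,0,0,0,0],
])

```text
time: 53.42
position: [0.4399, -0.2894, 0.242]
tool_rot: [1.684, 2.65, -0.001]
ft_force: [-2.1, -4.5, -4.1]
grip_width: 0.25
```

```bash
python3 lid.py
```

```text
t 53.42 r 0.1842 theta 0.771 lat 0.0004 F [-2.1 -4.5 -4.1] w 0.250 pos [ 0.4399 -0.2894  0.242 ] q [ 1.65  0.2  -1.24  1.71  0.2   1.37  0.82]
```

Emit:
play_rows([
  [1,-0.8,0,-0.75,0],
  [1,-0.85,0,-0.72,0],
  [1,-0.9,0,-0.66,0],
  [1,-0.93,0,-0.6,0],
  [1,-0.97,0,-0.54,0],
  [1,-1,0,-0.47,0],
  [1,0,0,0,0],
])

```text
time: 54.3
position: [0.463, -0.3383, 0.2803]
tool_rot: [-1.685, -2.651, -0.0]
ft_force: [-7.7, -1.6, 3.5]
grip_width: 0.25
```

```bash
python3 lid.py
```

```text
t 54.30 r 0.1841 theta 1.133 lat 0.0005 F [-7.7 -1.6  3.5] w 0.250 pos [ 0.463  -0.3383  0.2803] q [ 1.55  0.33 -1.18  1.54  0.3   1.48  0.79]
```

Emit:
play_rows([
  [1,-1.02,0,-0.42,0],
  [1,-1.05,0,-0.35,0],
  [1,-1.07,0,-0.28,0],
  [1,-1.09,0,-0.22,0],
  [1,-1.1,0,-0.15,0],
  [1,-1,0,-0.08,0],
  [1,0,0,0,0],
  [1,0,0,0,0],
])

```text
time: 55.3
position: [0.4905, -0.3965, 0.296]
tool_rot: [1.684, 2.648, -0.001]
ft_force: [-4.4, -3.4, 4.3]
grip_width: 0.25
```

```bash
python3 lid.py;python3 pic.py c6 .45 -.3 .2 60
```

```text
t 55.30 r 0.1830 theta 1.496 lat 0.0004 F [-4.4 -3.4  4.3] w 0.250 pos [ 0.4905 -0.3965  0.296 ] q [ 1.43  0.46 -1.11  1.38  0.41  1.55  0.8 ]
```

View pics/c6.png

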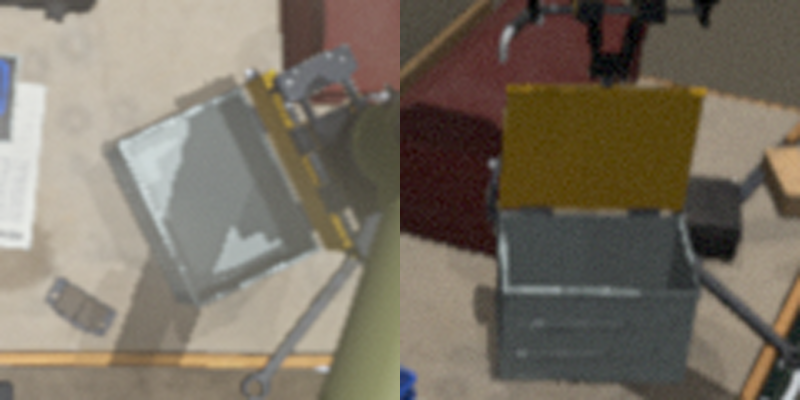

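Emit:
play_rows([
  [1,-0.6,0,-0.02,0],
  [1,0,0,0,0],
  [0,0,0,0,0],
  [0,0,0,0,0],
  [0,0,0,0,0],
  [0,0,0,-1,0],
  [0,0,0,-3,0],
  [0,0,0,-3,0],
  [0,0,0,0,0],
])

```text
time: 56.52
position: [0.494, -0.3996, 0.3668]
tool_rot: [1.68, 2.649, 0.001]
ft_force: [0.0, -0.4, -0.7]
grip_width: 0.95
```

```bash
python3 lid.py;python3 pic.py c7 .45 -.3 .2 60; python3 to.py .5077 .1515 .3 0
```

```text
t 56.52 r 0.2534 theta 1.534 lat 0.0023 F [ 0.  -0.4 -0.7] w 0.950 pos [ 0.494  -0.3996  0.3668] q [ 1.39  0.45 -1.11  1.23  0.41  1.69  0.81]
t=56.62 pos [ 0.4928 -0.3996  0.3638] jaw deg 25.2 tilt z [ 0. -0. -1.] w 0.981 F [-0.6 -0.5 -0.1] q [ 1.39  0.45 -1.11  1.23  0.41  1.68  0.81]
shift cm (tool axes now) [49.22 24.84  6.37] spin(+2 opts) 0.440 | if spun first: [55.11  1.48  6.37]
```

View pics/c7.png

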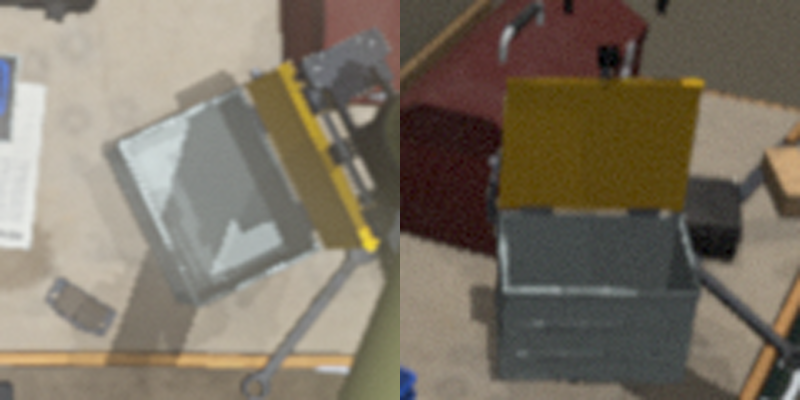

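View pics/c7_top.png

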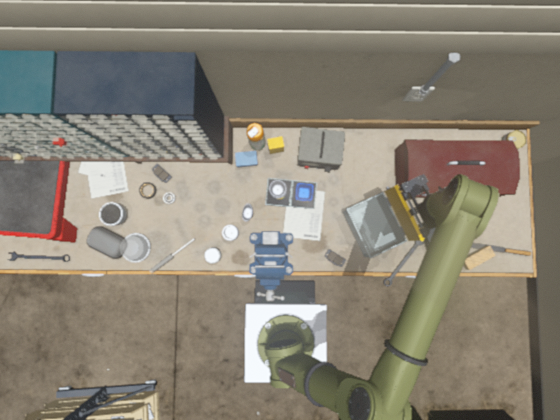

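```bash
python3 - <<'E'
from h import *
t=cv2.imread("pics/c7_top.png")
cv2.imwrite("pics/c7z.png",cv2.resize(t[165:270,185:325],None,fx=5.5,fy=5.5,interpolation=cv2.INTER_CUBIC))
for n,c,k,z in [("crush",(247.5,212),"grey",.064),("tin",(230,232),"grey",.058),("cups",(278,190),"grey",.107),("tubs",(304,192),"blue",.087)]:
    try:
        e,r=meas(t,c,k,z); print(n,"ell",np.round(e[0],1),np.round(e[1],1),round(e[2]),"rect",np.round(r[0],1),np.round(r[1],1),round(r[2],1))
    except Exception as ex: print(n,ex)
E
```

```text
crush ell [507.8 151.4] [41.  69.6] 81 rect [508.4 150.8] [41.6 69.6] 86.9
tin ell [429.5 217.6] [63.1 65.9] 179 rect [429.8 217.4] [63.2 65.8] 1.1
cups ell [579.4  17.9] [122.7 137.6] 156 rect [578.2  18.7] [121.1 113.7] 86.1
tubs ell [588.3 -67.5] [72.4 73.3] 88 rect [588.  -68.2] [66.8 68.9] 89.1
```

View pics/c7z.png

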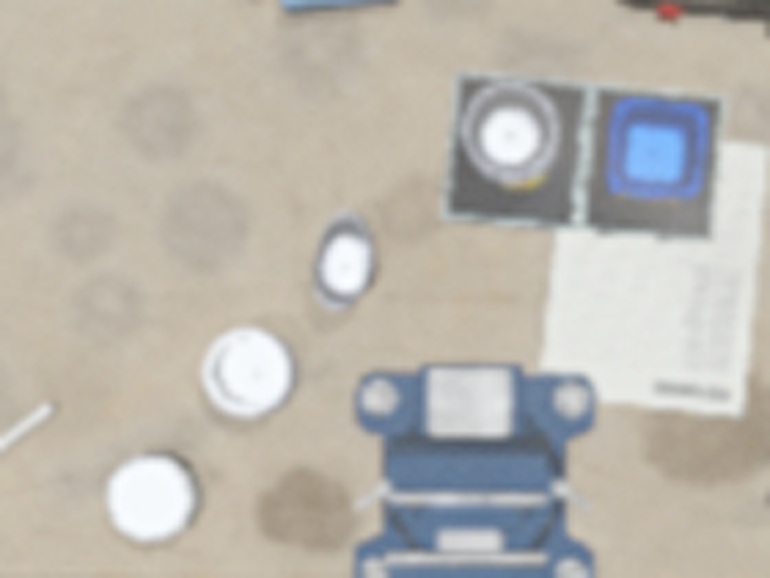

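Emit:
play_rows([
  [0,2,1,-1,0],
  [0,4,2,0,0],
  [0,4.5,2.3,0,0],
  [0,4.5,2.3,0,0],
  [0,4.5,2.3,0,-0.1],
  [0,4.8,1.9,0,-0.1],
  [0,5,1.4,0,-0.1],
  [0,5,1,0,-0.1],
  [0,5,0.4,0,-0.1],
  [0,5,0,0,-0.1],
  [0,4,-0.5,0,-0.1],
  [0,0,0,0,-0.1],
  [0,0,0,0,-0.1],
  [0,0,0,0,0],
])

```text
time: 58.38
position: [0.3968, 0.0057, 0.3793]
tool_rot: [0.633, 3.066, -0.016]
ft_force: [-0.1, 0.3, -0.9]
grip_width: 0.996
```

```bash
python3 to.py .5078 .1514 .15 81
```

```text
t=58.38 pos [0.3968 0.0057 0.3793] jaw deg 66.7 tilt z [ 0.009 -0.012 -1.   ] w 0.996 F [-0.1  0.3 -0.9] q [ 0.71 -0.3  -0.61  1.73 -0.16  1.64  1.27]
shift cm (tool axes now) [-4.13 17.95 22.85] spin(+2 opts) -0.250 | if spun first: [-8.44 16.37 22.85]
```

Emit:
play_rows([
  [0,-1,4,0,0],
  [0,-1,4,0,0],
  [0,-1,4,0,0],
  [0,-1.1,4,0,0],
  [0,0,1.9,0,0],
  [0,0,0,0,-0.12],
  [0,0,0,0,-0.13],
  [0,0,0,0,0],
])

```text
time: 59.38
position: [0.5057, 0.1522, 0.3789]
tool_rot: [0.252, 3.121, -0.018]
ft_force: [1.1, 0.4, -0.1]
grip_width: 1.004
```

```bash
python3 to.py .5078 .1514 .15 81
```

```text
t=59.38 pos [0.5057 0.1522 0.3789] jaw deg 80.8 tilt z [ 0.009 -0.012 -1.   ] w 1.004 F [ 1.1  0.4 -0.1] q [ 0.57  0.09 -0.99  1.47  0.09  1.62  1.  ]
shift cm (tool axes now) [ 0.03  0.19 22.89] spin(+2 opts) -0.004 | if spun first: [ 0.03  0.19 22.89]
```

Emit:
play_rows([
  [0,0,0.2,3,0],
  [0,0,0,5,0],
  [0,0,0,5,0],
  [0,0,0,5,0],
  [0,0,0,3,0],
  [0,0,0,1.5,0],
  [0,0,0,0,0],
  [0,0,0,0,0],
])

```text
time: 60.38
position: [0.5096, 0.1517, 0.1555]
tool_rot: [0.248, 3.119, -0.017]
ft_force: [0.3, -0.4, 0.6]
grip_width: 0.998
```

```bash
python3 to.py .5078 .1514 .0485 81;python3 pic.py d1 .5078 .1514 .06 40
```

```text
t=60.38 pos [0.5096 0.1517 0.1555] jaw deg 80.9 tilt z [ 0.012 -0.012 -1.   ] w 0.998 F [ 0.3 -0.4  0.6] q [ 0.52  0.23 -0.97  1.82  0.22  1.19  0.9 ]
shift cm (tool axes now) [ 0.32  0.05 10.7 ] spin(+2 opts) -0.002 | if spun first: [ 0.32  0.05 10.7 ]
```

View pics/d1.png

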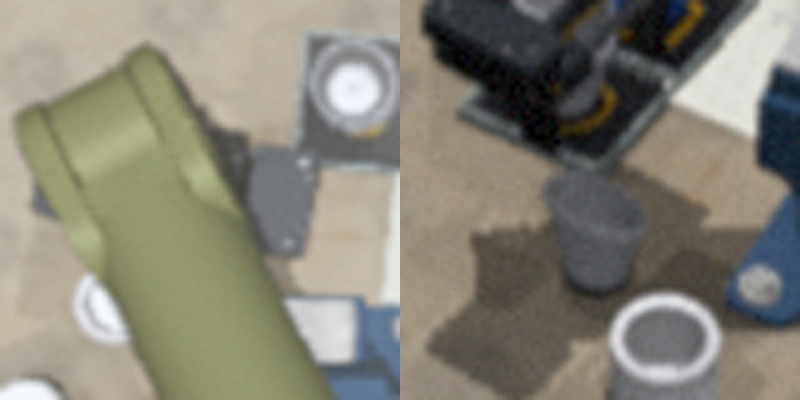

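Emit:
play_rows([
  [0,0.3,0.05,3,0],
  [0,0,0,3,0],
  [0,0,0,2,0],
  [0,0,0,1.5,0],
  [0,0,0,0,0],
  [0,0,0,0,0],
])

```text
time: 61.22
position: [0.5074, 0.1515, 0.0599]
tool_rot: [0.247, 3.12, -0.017]
ft_force: [0.3, -0.2, -0.5]
grip_width: 0.998
```

```bash
python3 to.py .5078 .1514 .0485 81
```

```text
t=61.23 pos [0.5074 0.1515 0.0599] jaw deg 81.0 tilt z [ 0.011 -0.012 -1.   ] w 0.998 F [ 0.3 -0.2 -0.5] q [ 0.45  0.35 -0.91  1.92  0.34  1.02  0.8 ]
shift cm (tool axes now) [-0.02  0.01  1.14] spin(+2 opts) -0.001 | if spun first: [-0.02  0.01  1.14]
```

Emit:
play_rows([
  [0,0,0,0.8,0],
  [0,0,0,0.3,0],
  [1,0,0,0,0],
  [1,0,0,0,0],
  [1,0,0,0,0],
  [1,0,0,0,0],
  [1,0,0,0,0],
  [1,0,0,0,0],
  [1,0,0,0,0],
  [1,0,0,0,0],
  [1,0,0,0,0],
])

```text
time: 62.6
position: [0.5069, 0.1512, 0.0481]
tool_rot: [0.247, 3.121, -0.017]
ft_force: [-0.4, 0.5, 1.4]
grip_width: 0.436
```

Emit:
play_rows([
  [1,0,0,-1,0],
  [1,0,0,-3,0],
  [1,0,0,-4,0],
  [1,0,0,-5,0],
  [1,0,0,-5,0],
  [1,0,0,-3,0],
  [1,0,0,0,0],
])

```text
time: 63.48
position: [0.5059, 0.1539, 0.2606]
tool_rot: [0.247, 3.116, -0.018]
ft_force: [0.3, 1.0, -1.1]
grip_width: 0.431
```

```bash
python3 to.py .46 -.33 .26 25.2;python3 pic.py d2 .5078 .1514 .2 50
```

```text
t=63.48 pos [0.5059 0.1539 0.2606] jaw deg 80.9 tilt z [ 0.014 -0.012 -1.   ] w 0.431 F [ 0.3  1.  -1.1] q [ 0.58  0.12 -1.    1.69  0.12  1.38  0.98]
shift cm (tool axes now) [ -3.08 -48.51   0.6 ] spin(+2 opts) 0.973 | if spun first: [-41.82 -24.77   0.6 ]
```

View pics/d2.png

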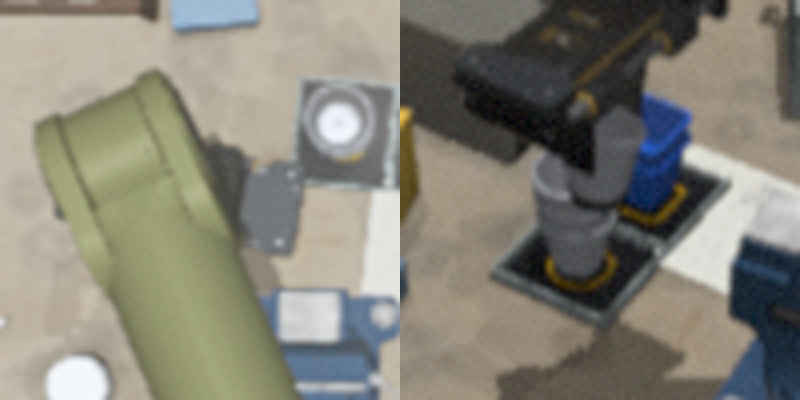

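Emit:
play_rows([
  [1,0,-2,0,0],
  [1,0,-4,0,0],
  [1,0,-5,0,0],
  [1,0,-5,0,0],
  [1,0,-5,0,0],
  [1,0,-3,0,0.1],
  [1,0,0,0,0.14],
  [1,0,0,0,0.14],
  [1,0,0,0,0.14],
  [1,0,0,0,0.14],
  [1,0,0,0,0.14],
  [1,0,0,0,0.14],
  [1,0,0,0,0.04],
  [1,0,0,0,0],
])

```text
time: 65.32
position: [0.466, -0.0834, 0.2588]
tool_rot: [1.686, 2.637, -0.009]
ft_force: [-0.4, 0.2, -1.3]
grip_width: 0.436
```

```bash
python3 to.py .501 -.3145 .25 25.2
```

```text
t=65.33 pos [ 0.466  -0.0834  0.2588] jaw deg 24.8 tilt z [ 0.007 -0.011 -1.   ] w 0.436 F [-0.4  0.2 -1.3] q [ 0.95 -0.07 -0.79  1.81 -0.04  1.37  0.6 ]
shift cm (tool axes now) [-22.43  -6.52   1.16] spin(+2 opts) -0.007 | if spun first: [-22.38  -6.67   1.16]
```

Emit:
play_rows([
  [1,-2,-0.6,0,0],
  [1,-4,-1.2,0,0],
  [1,-4.5,-1.4,0,0],
  [1,-4.5,-1.4,0,0],
  [1,-4,-1.2,0,0],
  [1,-2.5,-0.8,0,0],
  [1,-0.9,0,0,0],
  [1,0,0,0,0],
  [1,0,0,0,0],
])

```text
time: 66.45
position: [0.5014, -0.313, 0.2637]
tool_rot: [1.682, 2.636, -0.007]
ft_force: [0.3, 0.4, -1.3]
grip_width: 0.436
```

```bash
python3 to.py .501 -.3145 .075 25.2;python3 pic.py d3 .48 -.33 .15 55
```

```text
t=66.45 pos [ 0.5014 -0.313   0.2637] jaw deg 24.9 tilt z [ 0.01  -0.012 -1.   ] w 0.436 F [ 0.3  0.4 -1.3] q [ 1.06  0.22 -0.64  1.55  0.14  1.4   0.84]
shift cm (tool axes now) [ 0.16 -0.17 18.87] spin(+2 opts) -0.005 | if spun first: [ 0.16 -0.17 18.87]
```

View pics/d3.png

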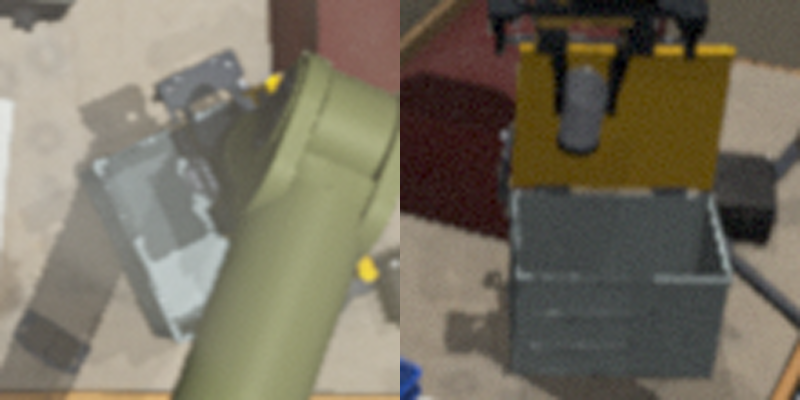

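Emit:
play_rows([
  [1,2,-0.2,2,0],
  [1,0,0,4,0],
  [1,0,0,4,0],
  [1,0,0,3,0],
  [1,0,0,0,0],
  [1,0,0,0,0],
])

```text
time: 67.3
position: [0.4931, -0.2988, 0.135]
tool_rot: [1.683, 2.633, -0.008]
ft_force: [0.4, -0.3, -0.1]
grip_width: 0.435
```

```bash
python3 to.py .4926 -.2967 .072 25.2;python3 pic.py d4 .48 -.33 .15 55
```

```text
t=67.30 pos [ 0.4931 -0.2988  0.135 ] jaw deg 24.8 tilt z [ 0.011 -0.013 -1.   ] w 0.435 F [ 0.4 -0.3 -0.1] q [ 1.04  0.28 -0.63  1.75  0.19  1.15  0.79]
shift cm (tool axes now) [0.31 0.01 6.29] spin(+2 opts) -0.006 | if spun first: [0.31 0.02 6.29]
```

View pics/d4.png

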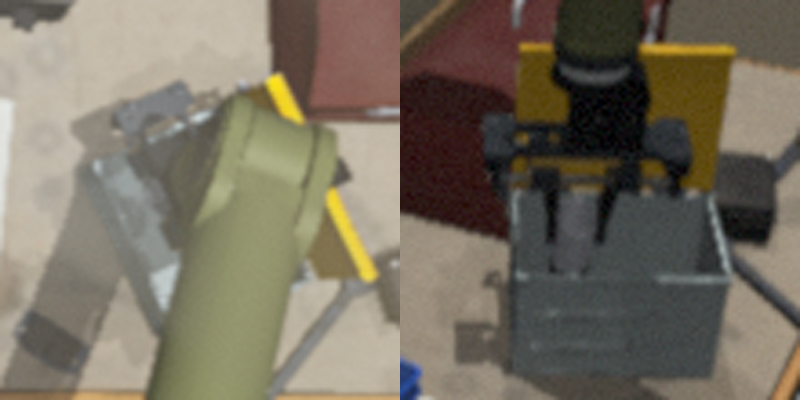

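Emit:
play_rows([
  [1,0.3,-0.4,2.5,0],
  [1,0,0,2.5,0],
  [1,0,0,1,0],
  [1,0,0,0,0],
  [1,0,0,0,0],
])

```text
time: 68.03
position: [0.4888, -0.2989, 0.0747]
tool_rot: [1.683, 2.632, -0.008]
ft_force: [-0.1, -0.6, -0.6]
grip_width: 0.431
```

```bash
python3 to.py .4926 -.2967 .072 25.2
```

```text
t=68.03 pos [ 0.4888 -0.2989  0.0747] jaw deg 24.8 tilt z [ 0.012 -0.013 -1.   ] w 0.431 F [-0.1 -0.6 -0.6] q [ 1.03  0.34 -0.62  1.82  0.23  1.04  0.75]
shift cm (tool axes now) [0.04 0.44 0.27] spin(+2 opts) -0.007 | if spun first: [0.04 0.44 0.27]
```

Emit:
play_rows([
  [1,0,0,0.3,0],
  [1,0,0,0,0],
  [0.4,0,0,0,0],
  [0.4,0,0,0,0],
  [0.4,0,0,0,0],
  [0.4,0,0,-2,0],
  [0.4,0,0,-4,0],
  [0.4,0,0,-5,0],
  [0.4,0,0,-5,0],
  [0,0,0,-4,0],
  [0,0,0,0,0],
])

```text
time: 69.4
position: [0.4881, -0.2965, 0.2758]
tool_rot: [1.679, 2.627, -0.009]
ft_force: [-0.2, 0.1, -0.3]
grip_width: 0.744
```

```bash
python3 to.py .43 .219 .28 90;python3 pic.py d5 .48 -.33 .1 55
```

```text
t=69.40 pos [ 0.4881 -0.2965  0.2758] jaw deg 24.8 tilt z [ 0.017 -0.017 -1.   ] w 0.744 F [-0.2  0.1 -0.3] q [ 1.08  0.16 -0.65  1.58  0.11  1.4   0.85]
shift cm (tool axes now) [49.2  16.38 -1.41] spin(+2 opts) -1.137 | if spun first: [ 5.8  51.53 -1.41]
```

View pics/d5.png

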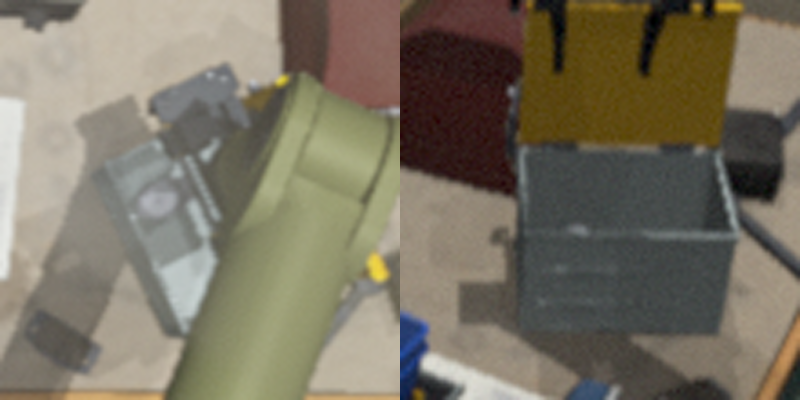

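View pics/d5_top.png

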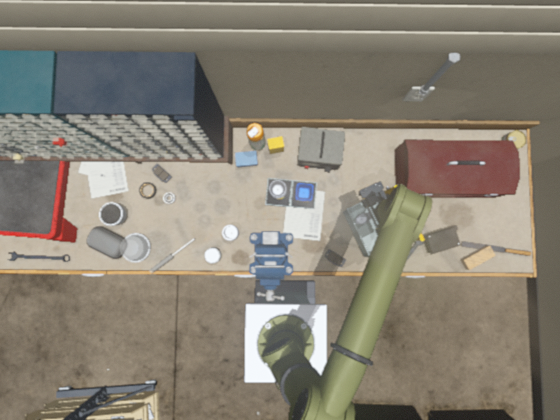

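Emit:
play_rows([
  [0,2.6,1.6,-1,0],
  [0,5,3.2,-1,0],
  [0,5,3.2,-1,0],
  [0,5,3.2,0,0],
  [0,5,3,0,0],
  [0,5,2,0,0],
  [0,5,0.3,0,0],
  [0,5,0,0,0],
  [0,5,0,0,0],
  [0,5,0,0,0],
  [0,2,0,0,0],
  [0,0,0,0,0.14],
  [0,0,0,0,0.15],
  [0,0,0,0,0.14],
  [0,0,0,0,0],
])

```text
time: 71.38
position: [0.4268, 0.2234, 0.2925]
tool_rot: [2.206, 2.216, -0.005]
ft_force: [0.0, 0.4, 0.1]
grip_width: 1.001
```

```bash
python3 to.py .43 .22 .15 0
```

```text
t=71.38 pos [0.4268 0.2234 0.2925] jaw deg 0.3 tilt z [ 0.008 -0.013 -1.   ] w 1.001 F [0.  0.4 0.1] q [ 0.65 -0.07 -1.13  1.72 -0.05  1.45 -0.47]
shift cm (tool axes now) [-0.16  0.21 14.26] spin(+2 opts) 0.004 | if spun first: [-0.16  0.21 14.26]
```

Emit:
play_rows([
  [0,-0.15,0.2,3,0],
  [0,0,0,4,0],
  [0,0,0,4,0],
  [0,0,0,3,0],
  [0,0,0,0,0],
  [0,0,0,0,0],
])

```text
time: 72.12
position: [0.4312, 0.221, 0.1544]
tool_rot: [2.206, 2.215, -0.001]
ft_force: [0.7, 0.4, -0.2]
grip_width: 1.0
```

```bash
python3 to.py .43 .22 .039 0;python3 pic.py e1 .43 .22 .06 45
```

```text
t=72.12 pos [0.4312 0.221  0.1544] jaw deg 0.2 tilt z [ 0.01  -0.011 -1.   ] w 1.000 F [ 0.7  0.4 -0.2] q [ 0.58  0.12 -1.17  1.92  0.14  1.17 -0.63]
shift cm (tool axes now) [ 0.03 -0.24 11.54] spin(+2 opts) 0.004 | if spun first: [ 0.03 -0.24 11.54]
```

View pics/e1.png

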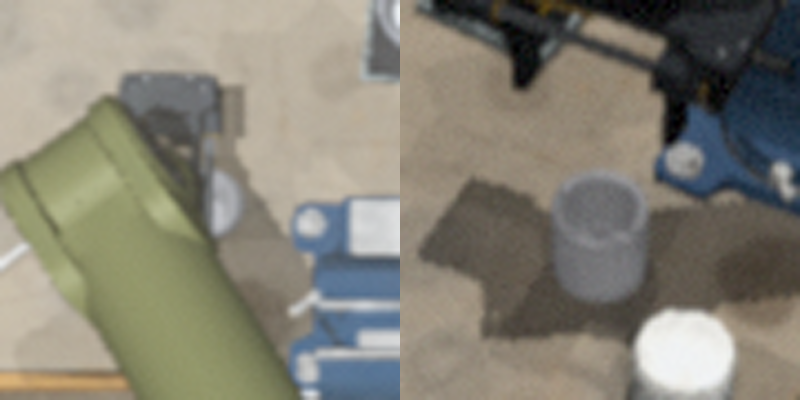

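Emit:
play_rows([
  [0,0,-0.2,3,0],
  [0,0,0,3,0],
  [0,0,0,3,0],
  [0,0,0,1.5,0],
  [0,0,0,0,0],
  [0,0,0,0,0],
])

```text
time: 72.97
position: [0.4308, 0.2198, 0.0498]
tool_rot: [2.207, 2.213, 0.0]
ft_force: [-0.8, 0.3, 0.3]
grip_width: 1.001
```

```bash
python3 to.py .43 .22 .039 0;python3 pic.py e2 .43 .22 .06 45
```

```text
t=72.97 pos [0.4308 0.2198 0.0498] jaw deg 0.2 tilt z [ 0.012 -0.012 -1.   ] w 1.001 F [-0.8  0.3  0.3] q [ 0.44  0.31 -1.08  2.03  0.35  0.99 -0.81]
shift cm (tool axes now) [ 0.03 -0.09  1.08] spin(+2 opts) 0.003 | if spun first: [ 0.03 -0.09  1.08]
```

View pics/e2.png

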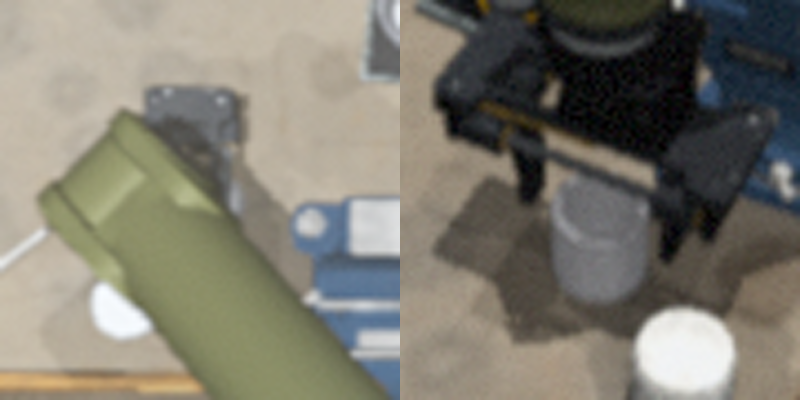

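Emit:
play_rows([
  [0,0,-0.1,0.8,0],
  [0,0,0,0,0],
  [1,0,0,0,0],
  [1,0,0,0,0],
  [1,0,0,0,0],
  [1,0,0,0,0],
  [1,0,0,0,0],
  [1,0,0,0,0],
  [1,0,0,0,0],
])

```text
time: 74.2
position: [0.4293, 0.2193, 0.0407]
tool_rot: [2.207, 2.213, -0.002]
ft_force: [1.2, -0.5, 0.7]
grip_width: 0.689
```

Emit:
play_rows([
  [1,0,0,-1,0],
  [1,0,0,-3,0],
  [1,0,0,-4,0],
  [1,0,0,-5,0],
  [1,0,0,-5,0],
  [1,0,0,-3,0],
  [1,0,0,0,0],
])

```text
time: 75.08
position: [0.4275, 0.2225, 0.2524]
tool_rot: [2.205, 2.212, 0.001]
ft_force: [0.9, 0.4, -1.8]
grip_width: 0.688
```

```bash
python3 to.py .54 .0 .26 25.2;python3 pic.py e3 .43 .22 .2 50
```

```text
t=75.08 pos [0.4275 0.2225 0.2524] jaw deg 0.2 tilt z [ 0.013 -0.013 -1.   ] w 0.688 F [ 0.9  0.4 -1.8] q [ 0.71 -0.05 -1.2   1.79 -0.03  1.36 -0.49]
shift cm (tool axes now) [-22.29  11.2   -0.32] spin(+2 opts) -0.437 | if spun first: [-24.93   0.72  -0.32]
```

View pics/e3.png

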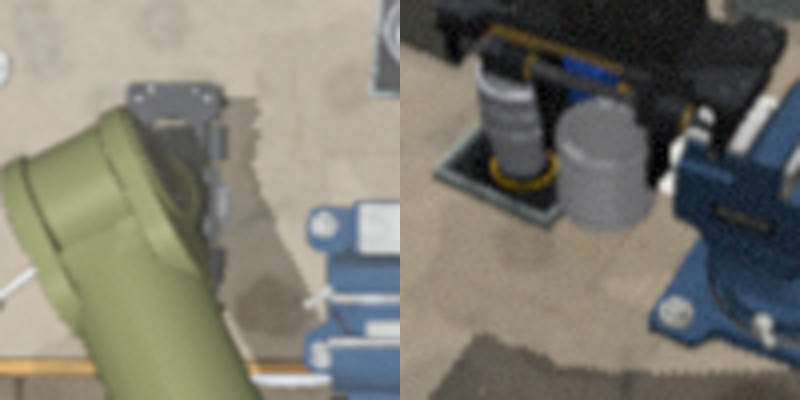

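```bash
python3 - <<'E'
from h import *
c=proj("top",[.48,-.33,.1]).astype(int)
uv=c+(np.array([155,200])-200)*110/400
for z in (.03,.06): 
    p=ray("top",uv,z)[:2]; d=p-np.array([.4626,-.3385]); print(z,p.round(3),"binx",round(d@[.427,-.904],3),"biny",round(d@[.904,.427],3))
t=cv2.imread("pics/d5_top.png");u,v=c
cv2.imwrite("pics/d5z.png",cv2.resize(t[v-40:v+40,u-40:u+40],None,fx=7,fy=7,interpolation=cv2.INTER_CUBIC))
E
```

```text
0.03 [ 0.487 -0.295] binx -0.028 biny 0.041
0.06 [ 0.485 -0.29 ] binx -0.035 biny 0.041
```

View pics/d5z.png

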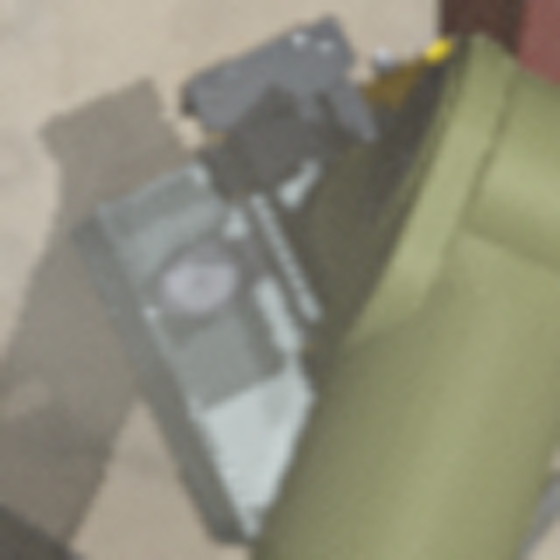

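Emit:
play_rows([
  [1,0,2,0,0],
  [1,0,4,0,0],
  [1,-3,4,0,0],
  [1,-5,2,0,0],
  [1,-5,0,0,0],
  [1,-5,0,0,0],
  [1,-4,0,0,-0.1],
  [1,0,0,0,-0.12],
  [1,0,0,0,-0.12],
  [1,0,0,0,-0.1],
  [1,0,0,0,0],
])

```text
time: 76.55
position: [0.5463, 0.0023, 0.2524]
tool_rot: [1.674, 2.645, -0.009]
ft_force: [-0.1, 0.2, -1.6]
grip_width: 0.691
```

```bash
python3 to.py .4155 -.3441 .25 25.2
```

```text
t=76.55 pos [0.5463 0.0023 0.2524] jaw deg 25.4 tilt z [ 0.006 -0.011 -1.   ] w 0.691 F [-0.1  0.2 -1.6] q [ 1.03  0.28 -1.27  1.65  0.29  1.41  0.17]
shift cm (tool axes now) [-25.69 -26.66   0.53] spin(+2 opts) 0.003 | if spun first: [-25.76 -26.59   0.53]
```

Emit:
play_rows([
  [1,-2,-2,0,0],
  [1,-4,-4,0,0],
  [1,-4,-4,0,0],
  [1,-4,-4,0,0],
  [1,-4,-4,0,0],
  [1,-4,-4,0,0],
  [1,-2.5,-3,0,0],
  [1,-0.8,-1.2,0,0],
  [1,0,0,0,0],
  [1,0,0,0,0],
])

```text
time: 77.8
position: [0.4203, -0.3364, 0.2571]
tool_rot: [1.668, 2.645, -0.007]
ft_force: [0.3, 0.1, -1.5]
grip_width: 0.687
```

```bash
python3 to.py .42 -.342 .08 25.2;python3 pic.py e4 .45 -.33 .15 55
```

```text
t=77.80 pos [ 0.4203 -0.3364  0.2571] jaw deg 25.5 tilt z [ 0.01  -0.011 -1.   ] w 0.687 F [ 0.3  0.1 -1.5] q [ 1.69  0.2  -1.18  1.67  0.19  1.38  0.92]
shift cm (tool axes now) [-0.23 -0.34 17.72] spin(+2 opts) 0.006 | if spun first: [-0.23 -0.34 17.72]
```

View pics/e4.png

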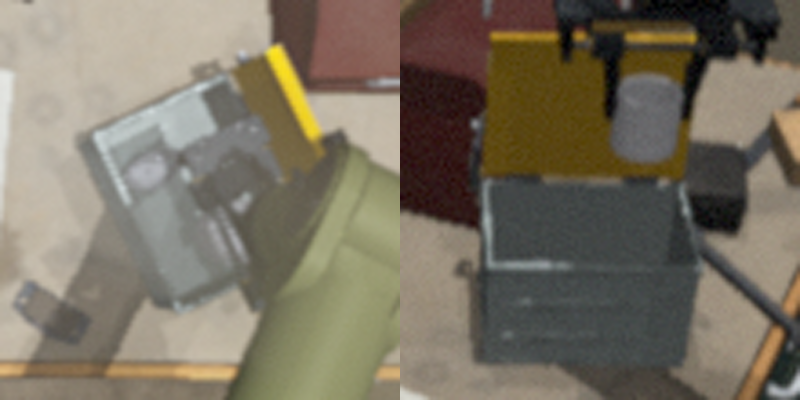

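Emit:
play_rows([
  [1,-0.2,-0.3,3,0],
  [1,0,0,4,0],
  [1,0,0,4,0],
  [1,0,0,2,0],
  [1,0,0,0,0],
  [1,0,0,0,0],
])

```text
time: 78.65
position: [0.4197, -0.3437, 0.1288]
tool_rot: [1.67, 2.641, -0.008]
ft_force: [0.4, 0.0, -2.2]
grip_width: 0.687
```

```bash
python3 to.py .42 -.342 .073 25.2;python3 pic.py e5 .45 -.33 .15 55
```

```text
t=78.65 pos [ 0.4197 -0.3437  0.1288] jaw deg 25.4 tilt z [ 0.011 -0.014 -1.   ] w 0.687 F [ 0.4  0.  -2.2] q [ 1.59  0.34 -1.11  1.83  0.34  1.16  0.82]
shift cm (tool axes now) [0.24 0.07 5.58] spin(+2 opts) 0.004 | if spun first: [0.24 0.07 5.58]
```

View pics/e5.png

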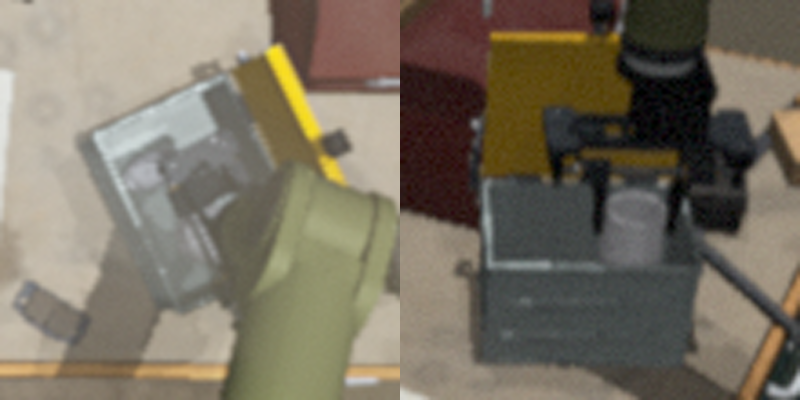

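Emit:
play_rows([
  [1,0.2,0.1,2,0],
  [1,0,0,2,0],
  [1,0,0,1.5,0],
  [1,0,0,0,0],
  [1,0,0,0,0],
])

```text
time: 79.38
position: [0.4195, -0.3418, 0.0723]
tool_rot: [1.671, 2.643, -0.007]
ft_force: [-0.5, -0.1, -0.9]
grip_width: 0.686
```

```bash
python3 to.py .42 -.342 .073 25.2
```

```text
t=79.38 pos [ 0.4195 -0.3418  0.0723] jaw deg 25.4 tilt z [ 0.01  -0.012 -1.   ] w 0.686 F [-0.5 -0.1 -0.9] q [ 1.53  0.41 -1.05  1.89  0.41  1.07  0.76]
shift cm (tool axes now) [-0.04  0.04 -0.07] spin(+2 opts) 0.003 | if spun first: [-0.04  0.04 -0.07]
```

Emit:
play_rows([
  [0.2,0,0,0,0],
  [0.2,0,0,0,0],
  [0.2,0,0,0,0],
  [0.2,0,0,-1,0],
  [0.2,0,0,-3,0],
  [0.2,0,0,-5,0],
  [0.2,0,0,-5,0],
  [0.2,0,0,-5,0],
  [0,0,0,-2,0],
  [0,0,0,0,0],
])

```text
time: 80.62
position: [0.4175, -0.3396, 0.2832]
tool_rot: [1.671, 2.641, -0.01]
ft_force: [-0.8, 0.0, -0.1]
grip_width: 0.936
```

```bash
python3 lid.py; python3 pic.py e6 .45 -.33 .15 55
```

```text
t 80.62 r 0.1950 theta 1.055 lat -0.0413 F [-0.8  0.  -0.1] w 0.936 pos [ 0.4175 -0.3396  0.2832] q [ 1.71  0.18 -1.2   1.63  0.18  1.43  0.94]
```

View pics/e6.png

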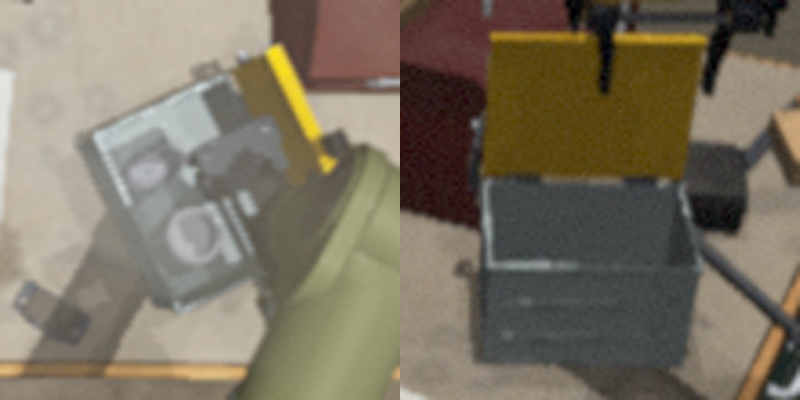

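Emit:
play_rows([
  [0,0.5,0,-3,0],
  [0,0,0,-4,0],
  [0,0,0,-3,0],
  [0,0,0,0,0],
])

```text
time: 81.22
position: [0.4144, -0.3338, 0.3822]
tool_rot: [1.671, 2.642, -0.007]
ft_force: [-0.4, -0.8, -0.6]
grip_width: 1.0
```

```bash
python3 to.py .498 -.414 .37 25.2; python3 pic.py f1 .498 -.414 .3 40
```

```text
t=81.22 pos [ 0.4144 -0.3338  0.3822] jaw deg 25.4 tilt z [ 0.011 -0.012 -1.   ] w 1.000 F [-0.4 -0.8 -0.6] q [ 1.73  0.14 -1.21  1.46  0.13  1.62  0.97]
shift cm (tool axes now) [-10.82   4.11   1.4 ] spin(+2 opts) 0.003 | if spun first: [-10.8    4.15   1.4 ]
```

View pics/f1.png

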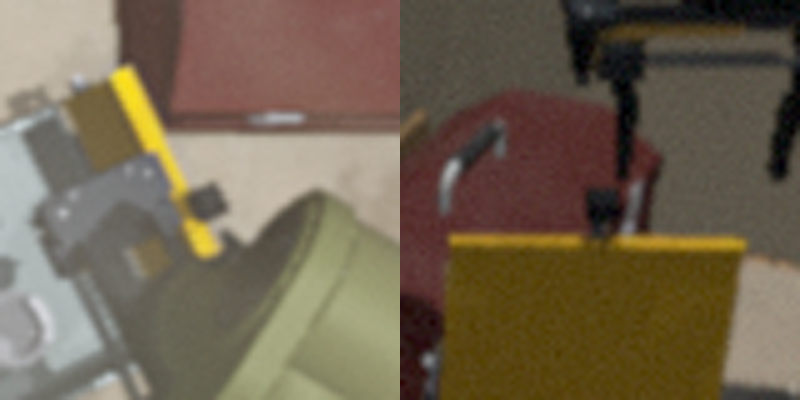

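```bash
python3 - <<'E'
from h import *
P=[.498,-.414,.3]
ct=proj("top",P).astype(int)+np.array([207-200,201-200])/5.
cs=proj("scene",P).astype(int)+np.array([602-600,210-200])/5.
A=[];b=[]
M=np.zeros((3,3));v=np.zeros(3)
for n,uv in(("top",ct),("scene",cs)):
    o=np.array(CAL[n]["pose"])[:3,3];d=ray(n,uv,.3)-o;d/=np.linalg.norm(d)
    Q=np.eye(3)-np.outer(d,d);M+=Q;v+=Q@o
p=np.linalg.solve(M,v);print(p.round(4))
for n,uv in(("top",ct),("scene",cs)): print(ray(n,uv,p[2]).round(4))
h=p[:2]-np.array([.4959,-.409]);print("binx",h@[.427,-.904],"biny",h@[.904,.427])
E
```

```text
[ 0.4983 -0.4192  0.2927]
[ 0.4987 -0.419   0.2927]
[ 0.4978 -0.4193  0.2927]
binx 0.010199786565821989 biny -0.0021941361940644895
```

Emit:
play_rows([
  [0,-3,1.2,0,0],
  [0,-4,1.5,0,0],
  [0,-3.2,1.2,0,0],
  [0,-0.7,0,0,0],
  [0,0,0,0,0],
  [0,0,0,0,0],
])

```text
time: 82.08
position: [0.4953, -0.4145, 0.384]
tool_rot: [1.671, 2.644, -0.009]
ft_force: [1.4, 0.5, 0.4]
grip_width: 1.001
```

```bash
python3 to.py .499 -.418 .325 25.2
```

```text
t=82.08 pos [ 0.4953 -0.4145  0.384 ] jaw deg 25.4 tilt z [ 0.009 -0.013 -1.   ] w 1.001 F [1.4 0.5 0.4] q [ 1.38  0.47 -1.12  1.17  0.44  1.72  0.82]
shift cm (tool axes now) [-0.39  0.16  5.9 ] spin(+2 opts) 0.004 | if spun first: [-0.39  0.16  5.9 ]
```

Emit:
play_rows([
  [0,-0.35,0.15,2,0],
  [0,0,0,2,0],
  [0,0,0,1.5,0],
  [0,0,0,0,0],
  [0,0,0,0,0],
])

```text
time: 82.7
position: [0.4994, -0.4186, 0.3295]
tool_rot: [1.671, 2.642, -0.008]
ft_force: [-0.2, -0.4, 1.1]
grip_width: 0.999
```

```bash
python3 to.py .499 -.418 .293 25.2; python3 pic.py f2 .498 -.414 .3 40
```

```text
t=82.70 pos [ 0.4994 -0.4186  0.3295] jaw deg 25.4 tilt z [ 0.01  -0.013 -1.   ] w 0.999 F [-0.2 -0.4  1.1] q [ 1.4   0.49 -1.12  1.27  0.45  1.62  0.81]
shift cm (tool axes now) [ 0.13 -0.02  3.64] spin(+2 opts) 0.003 | if spun first: [ 0.13 -0.02  3.64]
```

View pics/f2.png

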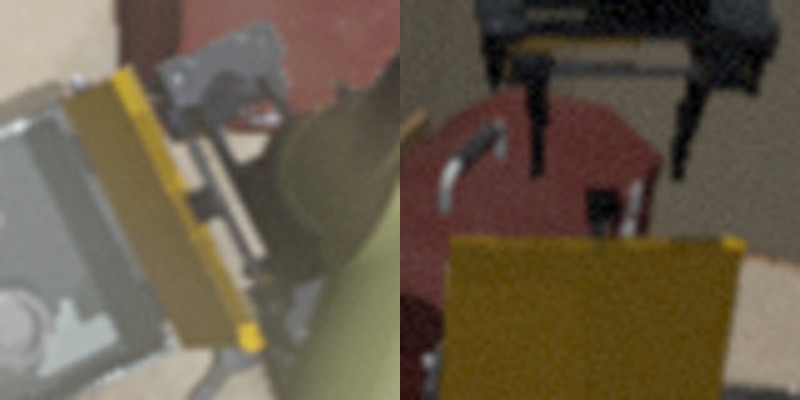

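Emit:
play_rows([
  [0,0.1,0.25,1.5,0],
  [0,0,0,1.2,0],
  [0,0,0,0.7,0],
  [0,0,0,0,0],
  [0,0,0,0,0],
])

```text
time: 83.42
position: [0.5016, -0.4171, 0.2952]
tool_rot: [1.671, 2.642, -0.008]
ft_force: [0.7, 0.2, 0.3]
grip_width: 0.999
```

```bash
python3 to.py .499 -.418 .293 25.2; python3 pic.py f3 .498 -.414 .3 40
```

```text
t=83.42 pos [ 0.5016 -0.4171  0.2952] jaw deg 25.4 tilt z [ 0.01  -0.012 -1.   ] w 0.999 F [0.7 0.2 0.3] q [ 1.41  0.5  -1.11  1.33  0.45  1.56  0.8 ]
shift cm (tool axes now) [ 0.03 -0.27  0.22] spin(+2 opts) 0.003 | if spun first: [ 0.03 -0.27  0.22]
```

View pics/f3.png

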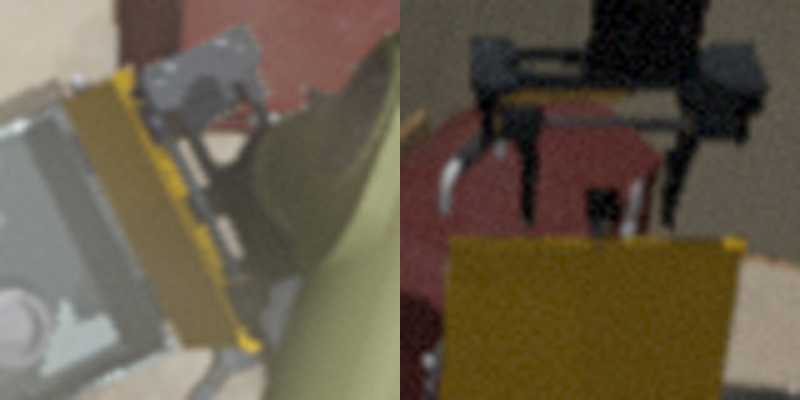

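Emit:
play_rows([
  [0,0,-0.1,0.1,0],
  [1,0,0,0,0],
  [1,0,0,0,0],
  [1,0,0,0,0],
  [1,0,0,0,0],
  [1,0,0,0,0],
  [1,0,0,0,0],
  [1,0,0,0,0],
  [1,0,0,0,0],
  [1,0,0,0,0],
  [1,0,0,0,0],
  [1,0,0,0,0],
], force=20)

```text
time: 85.02
position: [0.5003, -0.4175, 0.294]
tool_rot: [1.672, 2.643, -0.008]
ft_force: [-2.1, 0.2, 1.0]
grip_width: 0.249
```

```bash
python3 lid.py; python3 pic.py f4 .498 -.414 .3 40
```

```text
t 85.03 r 0.1807 theta 1.624 lat 0.0004 F [-2.1  0.2  1. ] w 0.249 pos [ 0.5003 -0.4175  0.294 ] q [ 1.41  0.5  -1.11  1.33  0.45  1.56  0.8 ]
```

View pics/f4.png

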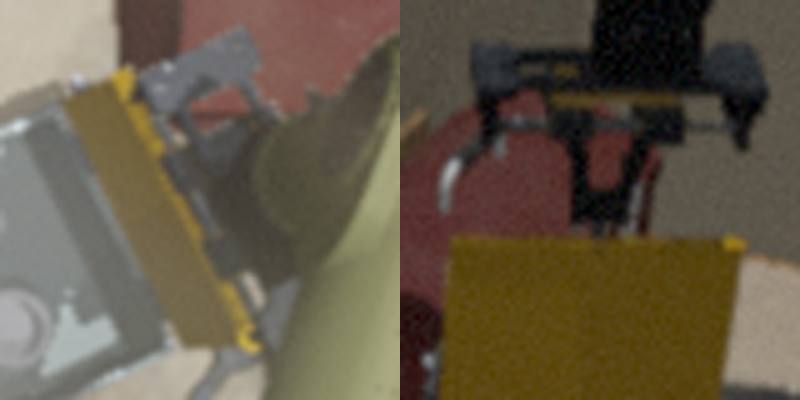

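Emit:
play_rows([
  [1,0.6,0,0,0],
  [1,1,0,0.04,0],
  [1,1.1,0,0.1,0],
  [1,1.1,0,0.17,0],
  [1,1.1,0,0.24,0],
  [1,1.05,0,0.3,0],
  [1,0,0,0,0],
], force=30)

```text
time: 86.0
position: [0.4743, -0.3623, 0.2861]
tool_rot: [1.671, 2.644, -0.011]
ft_force: [-3.6, -1.1, 9.8]
grip_width: 0.25
```

```bash
cat >> lid.py <<'E'
import sys
if len(sys.argv)>1:
    th=float(sys.argv[1]); n=int(sys.argv[2]); t0=np.arctan2(z,d)
    prev=g.copy()
    for a in np.linspace(t0,th,n+1)[1:]:
        r=np.hypot(d,z)+(.181-np.hypot(d,z))*(a-t0)/(th-t0)
        P=np.array([*(H-bx*r*np.cos(a)),.12+r*np.sin(a)])
        print("%.2f"%a,(m.T@(P-prev)*100).round(2)); prev=P
E
python3 lid.py .75 8
```

```text
t 86.00 r 0.1801 theta 1.281 lat 0.0004 F [-3.6 -1.1  9.8] w 0.250 pos [ 0.4743 -0.3623  0.2861] q [ 1.52  0.38 -1.18  1.49  0.36  1.49  0.79]
1.21 [ 1.14 -0.04  0.35]
1.15 [1.12 0.   0.43]
1.08 [1.09 0.   0.5 ]
1.02 [1.05 0.   0.57]
0.95 [1.01 0.   0.64]
0.88 [0.97 0.   0.71]
0.82 [0.92 0.   0.77]
0.75 [0.87 0.   0.83]
```

Emit:
play_rows([
  [1,1.1,0,0.25,0],
  [1,1.1,0,0.4,0],
  [1,1.1,0,0.48,0],
  [1,1.05,0,0.55,0],
  [1,1,0,0.63,0],
  [1,0.96,0,0.7,0],
  [1,0,0,0,0],
])

```text
time: 86.88
position: [0.4475, -0.3056, 0.2525]
tool_rot: [1.672, 2.645, -0.008]
ft_force: [-2.8, 2.3, 4.2]
grip_width: 0.254
```

```bash
python3 lid.py .45 8
```

```text
t 86.88 r 0.1798 theta 0.883 lat 0.0004 F [-2.8  2.3  4.2] w 0.254 pos [ 0.4475 -0.3056  0.2525] q [ 1.65  0.25 -1.26  1.67  0.25  1.39  0.8 ]
0.83 [ 0.75 -0.04  0.62]
0.77 [0.72 0.   0.66]
0.72 [ 0.68 -0.    0.7 ]
0.67 [ 0.64 -0.    0.73]
0.61 [ 0.6  -0.    0.77]
0.56 [ 0.56 -0.    0.8 ]
0.50 [ 0.52 -0.    0.83]
0.45 [ 0.47 -0.    0.86]
```

Emit:
play_rows([
  [1,0.75,0,0.6,0],
  [1,0.72,0,0.66,0],
  [1,0.68,0,0.7,0],
  [1,0.64,0,0.73,0],
  [1,0.6,0,0.77,0],
  [1,0.56,0,0.8,0],
  [1,0,0,0,0],
])

```text
time: 87.75
position: [0.4315, -0.2716, 0.2095]
tool_rot: [1.672, 2.643, -0.008]
ft_force: [-1.7, -0.4, -0.7]
grip_width: 0.253
```

```bash
python3 lid.py .2 8; python3 pic.py f5 .43 -.27 .2 45
```

```text
t 87.75 r 0.1795 theta 0.564 lat 0.0005 F [-1.7 -0.4 -0.7] w 0.253 pos [ 0.4315 -0.2716  0.2095] q [ 1.71  0.17 -1.29  1.8   0.17  1.28  0.82]
0.52 [ 0.44 -0.05  0.68]
0.47 [ 0.42 -0.    0.7 ]
0.43 [ 0.38 -0.    0.72]
0.38 [ 0.35 -0.    0.74]
0.34 [ 0.32 -0.    0.76]
0.29 [ 0.28 -0.    0.77]
0.25 [ 0.25 -0.    0.78]
0.20 [ 0.21 -0.    0.8 ]
```

View pics/f5.png

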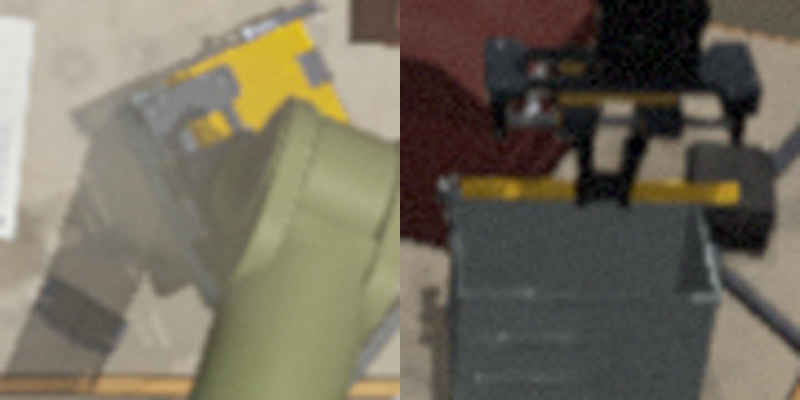

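Holding through; continue easing.

Emit:
play_rows([
  [1,0.44,0,0.68,0],
  [1,0.42,0,0.7,0],
  [1,0.38,0,0.72,0],
  [1,0.35,0,0.74,0],
  [1,0.32,0,0.76,0],
  [1,0.28,0,0.77,0],
  [1,0,0,0,0],
])

```text
time: 88.72
position: [0.4228, -0.2531, 0.1656]
tool_rot: [1.671, 2.642, -0.008]
ft_force: [-1.0, -4.8, -2.0]
grip_width: 0.246
```

```bash
python3 lid.py 0.017 8
```

```text
t 88.72 r 0.1798 theta 0.294 lat 0.0005 F [-1.  -4.8 -2. ] w 0.246 pos [ 0.4228 -0.2531  0.1656] q [ 1.7   0.16 -1.29  1.9   0.17  1.19  0.8 ]
0.26 [ 0.19 -0.05  0.59]
0.22 [ 0.17 -0.    0.6 ]
0.19 [ 0.15 -0.    0.6 ]
0.16 [ 0.13 -0.    0.61]
0.12 [ 0.11 -0.    0.62]
0.09 [ 0.09 -0.    0.62]
0.05 [ 0.07 -0.    0.62]
0.02 [ 0.05 -0.    0.62]
```

Emit:
play_rows([
  [1,0.17,0,0.55,0],
  [1,0.16,0,0.55,0],
  [1,0.14,0,0.55,0],
  [1,0.12,0,0.5,0],
  [1,0.1,0,0.5,0],
  [1,0.08,0,0.5,0],
  [1,0.05,0,0.4,0],
  [1,0,0,0,0],
])

```text
time: 89.72
position: [0.4196, -0.2463, 0.1302]
tool_rot: [1.672, 2.642, -0.009]
ft_force: [-1.2, -5.0, -2.5]
grip_width: 0.249
```

```bash
python3 lid.py 0.017 4
```

```text
t 89.72 r 0.1804 theta 0.093 lat 0.0005 F [-1.2 -5.  -2.5] w 0.249 pos [ 0.4196 -0.2463  0.1302] q [ 1.66  0.2  -1.27  1.95  0.22  1.12  0.75]
0.07 [ 0.04 -0.05  0.34]
0.05 [ 0.04 -0.    0.34]
0.04 [ 0.04 -0.    0.34]
0.02 [ 0.03 -0.    0.34]
```

Emit:
play_rows([
  [1,0.04,0,0.25,0],
  [1,0.03,0,0.25,0],
  [1,0.03,0,0.25,0],
  [1,0.02,0,0.2,0],
  [1,0.02,0,0.2,0],
  [1,0,0,0.1,0],
  [1,0,0,0,0],
])

```text
time: 90.6
position: [0.4192, -0.2455, 0.118]
tool_rot: [1.672, 2.641, -0.009]
ft_force: [-1.9, -5.9, -1.7]
grip_width: 0.249
```

```bash
python3 lid.py 0.01 2; python3 pic.py f6 .43 -.26 .12 35
```

```text
t 90.60 r 0.1806 theta 0.025 lat 0.0005 F [-1.9 -5.9 -1.7] w 0.249 pos [ 0.4192 -0.2455  0.118 ] q [ 1.64  0.22 -1.25  1.97  0.24  1.1   0.73]
0.02 [ 0.02 -0.05  0.13]
0.01 [ 0.02 -0.    0.13]
```

View pics/f6.png

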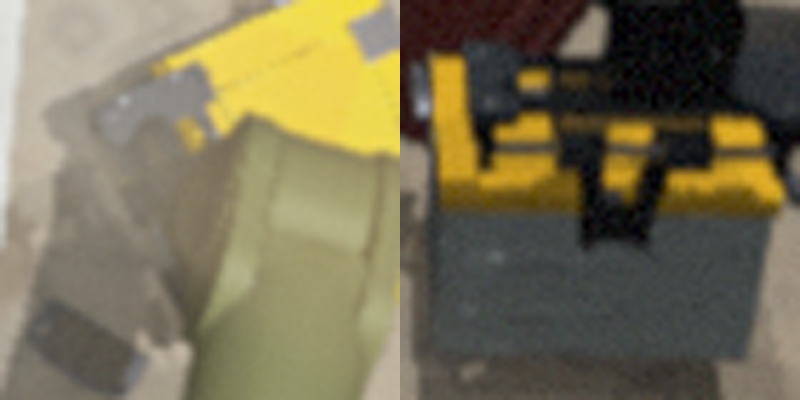

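Emit:
play_rows([
  [1,0,0,0.1,0],
  [1,0,0,0.1,0],
  [1,0,0,0,0],
])

```text
time: 91.08
position: [0.4192, -0.2455, 0.1172]
tool_rot: [1.673, 2.642, -0.011]
ft_force: [-7.5, -3.3, 9.9]
grip_width: 0.251
```

Emit:
play_rows([
  [1,0,0,0.1,0],
  [1,0,0,0,0],
])

```text
time: 91.32
position: [0.4192, -0.2455, 0.1171]
tool_rot: [1.673, 2.643, -0.012]
ft_force: [-9.9, -1.4, 18.8]
grip_width: 0.248
```

Emit:
play_rows([
  [1,0,0,0.1,0],
  [1,0,0,0,0],
])

```text
time: 91.58
position: [0.4193, -0.2455, 0.1169]
tool_rot: [1.673, 2.643, -0.013]
ft_force: [-12.3, -0.8, 27.3]
grip_width: 0.248
```

Emit:
play_rows([
  [1,0,0,-0.15,0],
  [1,0,0,0,0],
  [0.5,0,0,0,0],
  [0,0,0,0,0],
  [0,0,0,0,0],
  [0,0,0,0,0],
  [0,0,0,0,0],
  [0,0,0,-1,0],
  [0,0,0,-3,0],
  [0,0,0,-5,0],
  [0,0,0,-5,0],
  [0,0,0,-5,0],
  [0,0,0,0,0],
])

```text
time: 93.2
position: [0.4196, -0.2432, 0.3095]
tool_rot: [1.668, 2.637, -0.014]
ft_force: [-0.3, 0.4, -0.5]
grip_width: 0.999
```

```bash
python3 lid.py; python3 pic.py g1 .43 -.26 .12 50
```

```text
t 93.20 r 0.2678 theta 0.821 lat 0.0018 F [-0.3  0.4 -0.5] w 0.999 pos [ 0.4196 -0.2432  0.3095] q [ 1.85 -0.14 -1.25  1.7  -0.13  1.46  1.06]
```

View pics/g1.png

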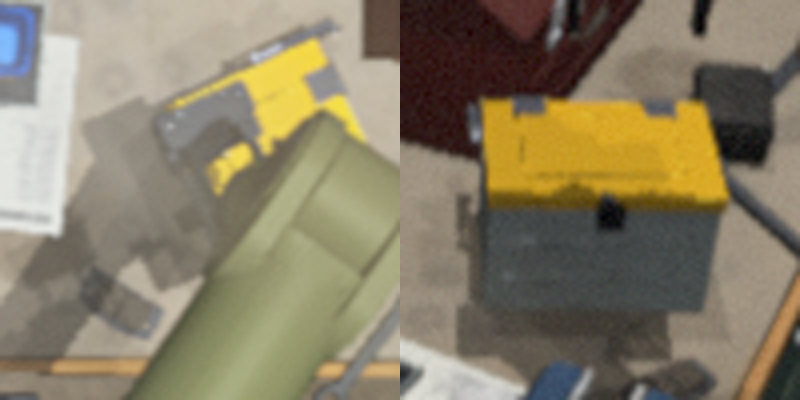

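View pics/g1_top.png

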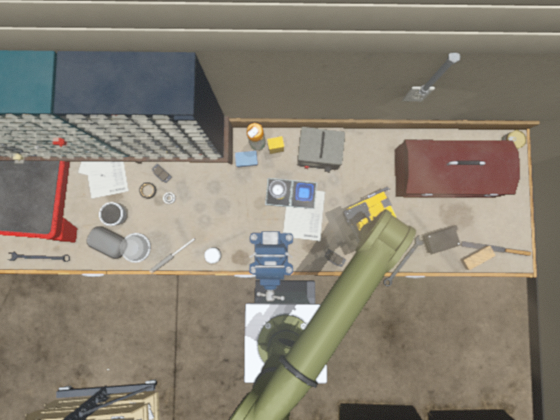

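View pics/g1_scene.png

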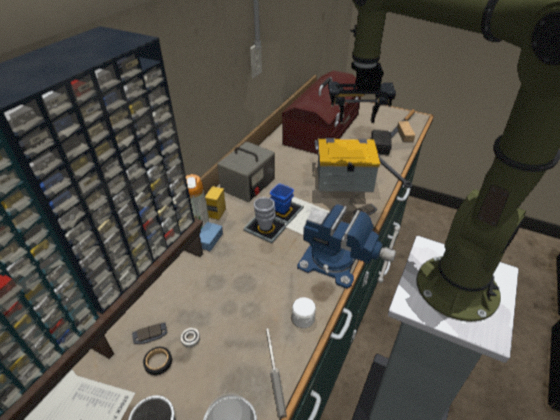

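```bash
python3 - <<'E'
from h import *
a=cv2.imread("pics/scene0.png");b=cv2.imread("pics/g1_scene.png")
bl=lambda i,x:cv2.resize(i[x[1]:x[3],x[0]:x[2]],None,fx=4,fy=4,interpolation=cv2.INTER_CUBIC)
box=(305,125,395,200)
cv2.imwrite("pics/g2.png",np.hstack([bl(a,box),bl(b,box)]))
cv2.imwrite("pics/g3.png",cv2.resize(b[175:250,230:320],None,fx=7,fy=7,interpolation=cv2.INTER_CUBIC))
d=cv2.GaussianBlur(cv2.absdiff(a,b),(5,5),0).max(2)
# piston, screwdriver, bearing, brake pad regions
for n,(x,y,h) in dict(piston=(303,312,16),bearing=(190,337,12),pad=(150,333,18),screw=(275,370,30),carton=(210,236,12),brake2=(367,209,8)).items():
    print(n,d[y-h:y+h,x-h:x+h].max(), np.percentile(d[y-h:y+h,x-h:x+h],90))
t=cv2.imread("pics/g1_top.png");t0=cv2.imread("pics/top0.png")
for n,c,z in(("piston",(212,255),.054),):
    for im in(t0,t): print(n,meas(im,c,"grey",z)[0])
e,r=meas(t,(304,192),"blue",.087);print("tubs",e[0],r)
cr=t[178:202,266:291];u=cv2.resize(cr,None,fx=10,fy=10,interpolation=cv2.INTER_CUBIC)
cv2.imwrite("pics/g4.png",u)
E
```

```text
piston 30 3.0
bearing 4 3.0
pad 5 4.0
screw 6 3.0
carton 6 4.0
brake2 72 35.5
piston ((341.9060974121094, 284.4772644042969), (61.1767578125, 64.8275146484375), 8.307307243347168)
piston ((341.7172546386719, 284.5309753417969), (60.936668395996094, 64.55194854736328), 7.391170024871826)
tubs (588.2988891601562, -67.50043487548828) ((587.4375610351562, -67.66043853759766), (67.38511657714844, 68.37541961669922), 85.7200927734375)
```

View pics/g2.png

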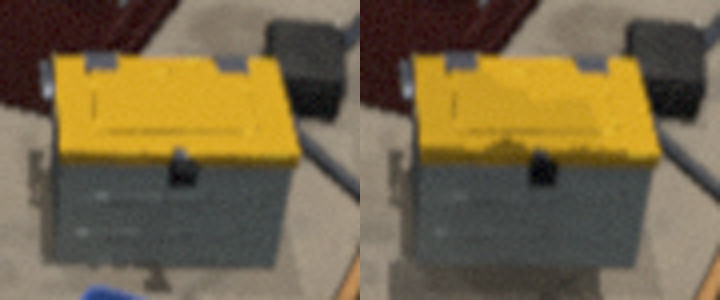

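View pics/g3.png

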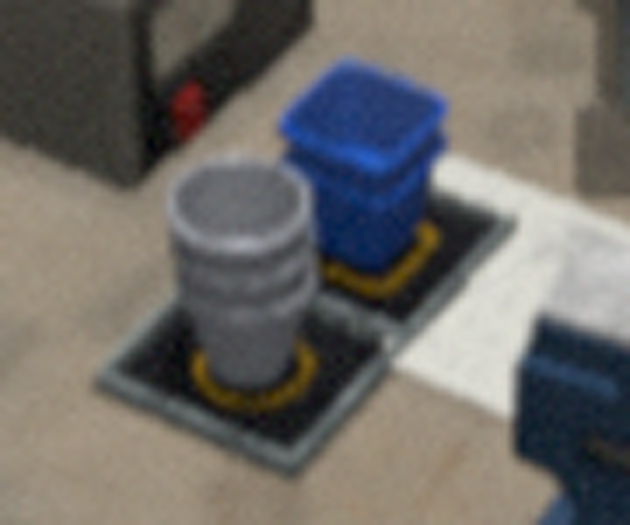

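View pics/g4.png

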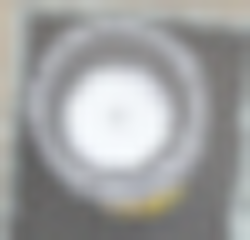

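```bash
python3 - <<'E'
from h import *
print(ray("top",(266+11.7-.45,178+11.2-.45),.107))
from bench import ticket
print(ticket.close_job())
E
```

```text
[0.59455282 0.03501818 0.107     ]
the job is handed in; nothing more can be done
None
```

The job is done and handed in at about 93 s of the 210 s allowed. No move came near the force limits.

- **Stacks:** The three steel cups are nested upright on the round outline. The rim centre reads about (0.595, 0.035), against the outline at (0.595, 0.032). The two blue tubs are nested squarely on the square outline. They read about (0.588, -0.067), turned about -4.3°, against the outline at (0.587, -0.068), turned -5°.
- **Scrap bin:** I opened the lid by the knob to fully upright and lowered the crushed cup and the tin in. Each was released 2–3 cm above the bin floor, and both stood upright. I then eased the lid down in the pinch until the reading rose to 27 N against the stop, and let go. In the last picture the lid and knob look the same as at the start.
- **Bystanders:** The piston measures within 0.2 mm of where it was. The bearing, carton, screwdriver and the brake pad beside the bearing show no change between the first and last pictures. The area round a second brake pad, near the bin, does differ; I put that down to shadows and the removed tub, but did not measure that pad's position.
- **Disagreements:** The second tub and second cup touched about 2–3 mm higher than expected before release. Pictures afterwards show both fully nested. The tool also picked up a tilt of about 1° after one out-of-reach move; it affected only the scrap and lid steps.

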